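# Finish stacking the wheel pack of a safe lock

### The arm

A 7-joint arm with a two-finger parallel gripper is mounted at the origin on the work surface. World frame = base frame: x ahead of the robot, y to its left, z up, the work surface at z = 0. Lengths are in m, angles in rad, forces in N, time in s.
With the tool pointing down it reaches from about 0.4 to 0.85 m from the base axis. Payload 10.4 kg.
Tool frame: the origin (TCP) lies midway between the tips of the shut fingers; the grasp point (between the pads) lies 19 mm behind it; z points along the fingers, y is the line along which they close (so a half turn about z gives the same grasp; the last joint's range is limited). The gripper opens to 85 mm and grips with 20 to 120 N. Pads are 22 mm wide; open, the fingers measure 114 mm over their backs; the gripper's body (76 mm by 85 mm) begins 54 mm behind the grasp point. The pads swing forward as they close: fully open they stand 13 mm farther back than shut.
Start: joints at [-1.279, 0.332, -0.065, 1.46, 0.022, 1.35, -0.088], TCP at [0.194, 0.594, 0.231] pointing down, gripper open.
Joint ranges: [-2.6, 2.6], [-0.5, 2.12], [-1.47, 1.34], [0.16, 2.42], [-1.27, 4.41], [0.06, 2.06], [-2.6, 2.6]. Speed limits (rad/s): [2.22, 2.22, 2.79, 2.79, 3.14, 3.14, 3.14].

### API

Orientations are given as a unit quaternion [x, y, z, w].
In Python, from workcell import get_obs, camera, camera_params, hand_in gives the robot as it stands.
- The arm moves only by the tool carry_out, never from a script. Its argument "commands" is a list that holds one entry, the list of rows, each a list of 6 numbers: the shift along the tool's x, y, z in units of 40 mm (1.0 is 40 mm), then the turn, a rotation vector about the tool's x, y, z in units of 6 degrees (1.0 is 6 degrees). In form: [[[x, y, z, ax, ay, az], ...]]. A call has 1 to 20 rows; each row shifts and turns the commanded pose from where the row before left it, along the tool's axes as they then stand; what a row does not reach is not made up. A row lasts 1/12 s, in which the tool goes at most 41.7 mm and 7.16 degrees, less where a joint would pass 70% of its speed; a pose out of reach is approached as far as the arm can. A call is refused whole if a number of a shift passes 1 or a number of a turn 1, either way. A call with a gripper value outside its range is refused whole. "hand" is the closure, from -1 (fully open) to 1 (shut), set as the call begins (left out, the last holds). The fingers move at their own pace and stop on an object; "force" is the grip in N (left out, the last holds). Time passes only in rows, so rows that do not move let the fingers close. It gives the time, the measured TCP pose, the force, the opening and the grip force at its end, in the units of the state.
- get_obs(): the state, without advancing time (a new reading comes with each control period).
- camera(name): name is "side" or "top" or "wrist"; returns the picture (400x640x3 uint8, red, green, blue); there is no depth.
- camera_params(name): a dict with "mtx" (3x3 intrinsics, pixels), "R" (3x3) and "t" (3): a world point X has camera coordinates R X + t. Camera axes: x right, y down, z forward; pixel columns grow to the right and rows downward; lengths in m; the calibration is good to about 2 mm. A picture is of the moment at which its call begins: read the wrist's pose just before it. camera_params takes no time and is no camera call; for the wrist camera it gives the pose at the moment of the call.
- hand_in(): hands the job in; it is judged then, once.
The state is a dict: "clock": time; "joint_pos": joint angles; "joint_velocities": joint speeds; "tau": joint torques, N m; "position": TCP position; "ee_rot": TCP orientation; "ft_force": force on the tool from outside, world axes, zero at the start; "torque": the same for the moment, N m; "grip_width": opening from 0.0 (shut) to 1.0 (fully open); "grasp_force": force on a finger pad.
Only numpy, scipy, OpenCV 4.12 (cv2) and the standard library are available. Lean on these libraries where they do the work, as an engineer would, in place of code of your own. Each camera call takes 0.05 s, during which the arm holds its last target. There are 200 camera calls.

### The job

Finish the wheel pack of this safe lock: first take the last brass wheel out of the wooden rack, where only its rim can be pinched, and lay it flat on the bench with its raised hub up. Then thread the flat spacer ring, that wheel (hub still up) and the tall retaining collar, in that order, down the post of the lock cover, each fully home and sitting flat on the one below. Lower them, do not let them drop down the post, and leave the padlock, the screwdriver and the oil bottle where they are.

Things in the scene. Friction and masses are not known exactly. Their poses are not given: they have to be found in the camera images.
- lock: Fixed lock cover in its holding block: wooden block 140 (x) x 110 (y) x 20 mm, on it a steel plate with its top 28 mm above the bench (two wooden cleats reach 34 mm), an upright steel post and, already on the post, two brass wheels 56 mm in diameter that spin but cannot lift; the upper one's web ends 54 mm above the bench. Origin: centre of the block's underside, on the post's axis; z up.
- post_seat (a point): Point on the post's axis where the next ring is to sit: the top of the hub (28 mm diameter) of the upper wheel already there, 57 mm above the bench. The post is 16 mm in diameter, straight to 33 mm above this point, then a cone to 8 mm at the tip. z up. Above this point the finished stack is: spacer 0 to 6 mm, wheel web 6 to 14, its hub 14 to 17, collar 17 to 31 mm.
- post_tip (a point): Tip of that post, on its axis, 98 mm above the bench (41 mm above post_seat).
- wheel_mid (a point): Centre of the loose brass wheel, half-way through its 8 mm web: 56 mm in diameter, 19 mm bore, a notch 10 mm wide in the rim, on one face a raised hub 28 mm in diameter and 3 mm high; about 150 g. z is its axis, out of the hub side. It starts on edge in the rack's middle slot, hub away from the robot, centre 36 and rim top 63 mm above the bench; lying flat hub up its centre is 4 mm high.
- rack: Fixed wooden wheel rack, 100 (x) x 74 (y) x 48 mm high, with three slots across it 28 mm apart (the outer two are empty) whose planes are square to its x axis. The slots hold a wheel by its two sides; between them, over the middle 38 mm of the rack's width, it is open. Origin at the centre of its underside on the bench; x points away from the robot, z up.
- spacer_mid (a point): Centre of the flat steel spacer ring: 36 mm outer diameter, 19 mm bore, 6 mm high; about 35 g; lies flat on the bench, either face may be up. z is its axis.
- collar_mid (a point): Centre of the tall steel retaining collar: 28 mm outer diameter, 19 mm bore, 14 mm high; about 36 g; stands on the bench on one end face, either end may be up. z is its axis.
- padlock: Bystander: brass padlock lying flat, body 46 x 52 x 20 mm, its steel shackle reaching to 62 mm from the origin along its x. Origin at the centre of the body's underside.
- screwdriver_grip (a point): Bystander: black-handled screwdriver 190 mm long lying on the bench; this is a point in the middle of its 26 mm thick handle, its own x points to the blade.
- oiler_mid (a point): Bystander: white plastic oil bottle standing upright, 40 mm in diameter, 118 mm high to the spout; this point is on its axis 40 mm up.
There are look-alikes about, which are no part of the job. Several things look just like the part that bears spacer_mid: the one meant starts nearest to the robot's base.

How it is judged:
On the way, in this order (a step that is already met when the one before it is completed fails the run):
1. the wheel lies flat on the bench, hub up, let go (angle between wheel_mid's own z axis and vertical below 0.1 rad and height (world z) of wheel_mid below 0.008 m and contact force between wheel and the fingers below 0.1 N), for 0.1 s.
2. the spacer ring is home on the post (horizontal distance between spacer_mid and post_seat below 0.003 m and z of spacer_mid in the frame of post_seat between 0.001 and 0.005 m and angle between the z axis of spacer_mid and the z axis of post_seat, either way round below 0.08 rad), for 0.1 s.
3. the wheel is home on the spacer, hub up (all of step 2 and horizontal distance between wheel_mid and post_seat below 0.003 m and z of wheel_mid in the frame of post_seat between 0.008 and 0.012 m and angle between wheel_mid's own z axis and vertical below 0.08 rad), for 0.1 s.
At the end, for the whole second after the job is handed in: Spacer, wheel and collar are on the post in that order from below, each within 2 mm of its height fully home (centres 3, 10 and 24 mm above post_seat), within 3 mm of the post's axis and flat to 0.08 rad, the wheel's hub up, all at rest (all of step 3 and horizontal distance between collar_mid and post_seat below 0.003 m and z of collar_mid in the frame of post_seat between 0.022 and 0.026 m and angle between the z axis of collar_mid and the z axis of post_seat, either way round below 0.08 rad and linear speed of each of spacer, wheel, collar below 0.02 m/s); the robot touches nothing.
It fails at once if a ring or the wheel drops down the post (faster than 0.4 m/s while on it) ((horizontal distance between spacer_mid and post_seat below 0.008 m and z of spacer_mid in the frame of post_seat below 0.045 m and linear speed of spacer above 0.4 m/s) or (horizontal distance between wheel_mid and post_seat below 0.008 m and z of wheel_mid in the frame of post_seat below 0.045 m and linear speed of wheel above 0.4 m/s) or (horizontal distance between collar_mid and post_seat below 0.008 m and z of collar_mid in the frame of post_seat below 0.045 m and linear speed of collar above 0.4 m/s)).
It fails at once if the padlock is moved more than 30 mm (distance of padlock from where it was at the start of the episode above 0.03 m).
It fails at once if the screwdriver is moved more than 30 mm (distance of screwdriver_grip from where it was at the start of the episode above 0.03 m).
It fails at once if the oiler is moved more than 30 mm (distance of oiler_mid from where it was at the start of the episode above 0.03 m).
It also fails if it takes over 72 s, if anything falls off the work surface, if the arm or the gripper's body presses on something with over 40 N, if the wrist force passes 120 N, or if a joint passes its speed limit or range.

## Working session

There is one attempt and no reset: what is moved stays moved. The work goes in short steps, Python scripts to look and compute and a tool call to move; the robot and the scene stay as the last step left them, time stands still between calls to the robot, and variables do not carry over. Pictures are saved under pics/ and viewed, at most 10 in all, crops included, and the job is handed in when it is done.

Besides the shell and the picture viewer there is one more tool, called after "Request:" in YAML: its name, and indented under it one key for each argument. carry_out: Moves the arm, as the interface text tells. Its arguments: {"type":"object","properties":{"commands":{"type":"array"},"hand":{"type":"number"},"force":{"type":"number"}},"required":["commands"]}

```bash
mkdir -p pics; ls; cat > h.py <<'E'
import numpy as np, cv2
from workcell import get_obs, camera, camera_params, hand_in
def snap(name, fn):
    p=camera_params(name); im=camera(name); cv2.imwrite('pics/'+fn+'.png', im[:,:,::-1]); np.savez('pics/'+fn+'.npz',**{k:np.array(p[k]) for k in('mtx','R','t')}); return im
def px2w(fn,u,v,z):
    p=np.load('pics/'+fn+'.npz'); R,t=p['R'],p['t']; c=-R.T@t
    d=R.T@np.linalg.solve(p['mtx'],[u,v,1.]); return c+d*(z-c[2])/d[2]
def w2px(fn,X):
    p=np.load('pics/'+fn+'.npz'); q=p['mtx']@(p['R']@np.array(X)+p['t']); return q[:2]/q[2]
E
python3 - <<'E'
from h import *
a=snap('top','top0'); b=snap('side','side0')
for n in('top0','side0'):
    p=np.load('pics/%s.npz'%n); print(n,p['mtx'].tolist(),(-p['R'].T@p['t']).round(3),p['R'].round(3).tolist())
cv2.imwrite('pics/both.png',cv2.resize(np.vstack([a,b])[:,:,::-1],(480,600)))
print(get_obs())
E
```

```text
pics
top0 [[390.1819309882166, 0.0, 313.26314316495706], [0.0, 390.1819309882166, 193.73962467464492], [0.0, 0.0, 1.0]] [ 0.377 -0.011  1.038] [[0.107, -0.994, 0.005], [-0.97, -0.105, -0.218], [0.217, 0.018, -0.976]]
side0 [[394.2222723795282, 0.0, 320.31362460308986], [0.0, 394.2222723795282, 202.60725866130528], [0.0, 0.0, 1.0]] [ 0.285 -0.494  0.753] [[0.875, -0.484, 0.011], [-0.361, -0.668, -0.651], [0.322, 0.566, -0.759]]
{'clock': 0.1, 'joint_pos': array([-1.27863078,  0.33275517, -0.06472401,  1.46085349,  0.02160839,
        1.34993674, -0.08851156]), 'joint_velocities': array([ 7.07525444e-04, -7.19622873e-04, -5.86120856e-05, -1.22665484e-03,
        1.33130499e-03,  8.10551264e-04, -1.35597065e-03]), 'tau': array([ 1.68784496e-03, -6.26738548e+01,  4.93472291e-02, -3.92434859e+01,
        1.64129067e-02,  6.90919798e-03, -7.03177463e-06]), 'position': array([0.19338172, 0.59396642, 0.23063082]), 'ee_rot': array([ 1.56717972e-01,  9.87643196e-01, -6.24613882e-04, -6.88025850e-05]), 'ft_force': array([-0.08255447,  0.44390632,  0.35450384]), 'torque': array([-0.00249361,  0.02038446,  0.03060743]), 'grasp_force': 0.0, 'grip_width': 0.9999514337206287}
```

View pics/top0.png

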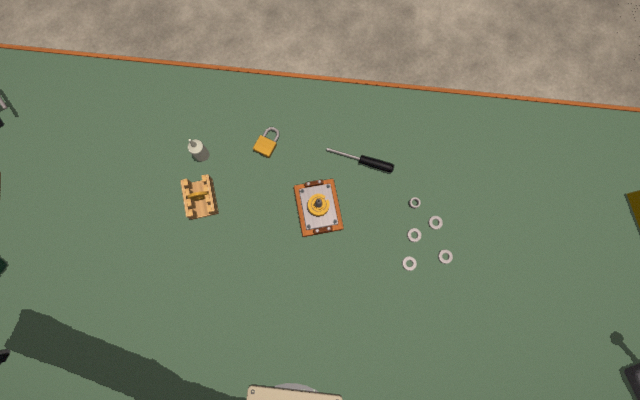

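View pics/side0.png

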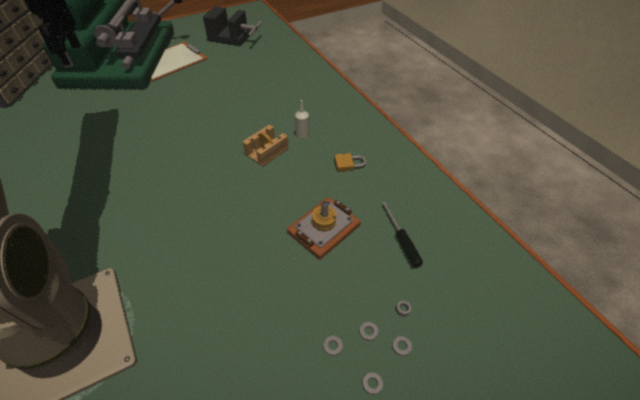

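Top view: rack around (198,197), lock post around (318,203), collar (415,202), four rings at (436,223), (414,235), (446,257), (410,264); bottle at (198,150), padlock (265,145), and screwdriver (360,160). The side view agrees. Next I'll make enlarged crops.

```bash
python3 - <<'E'
from h import *
a=cv2.imread('pics/top0.png')
def crop(u,v,w,h,s): return cv2.resize(a[v:v+h,u:u+w],None,fx=s,fy=s,interpolation=cv2.INTER_CUBIC)
A=crop(170,160,66,70,6)  # 396x420
B=crop(395,185,66,90,6)[:420]; B=cv2.resize(a[185:275,395:461],None,fx=4.667,fy=4.667,interpolation=cv2.INTER_CUBIC)
cv2.imwrite('pics/c.png',np.hstack([A,B[:420],]))
for n,uv,z in [('collar',(415,202),.014),('r1',(436,223),.006),('r2',(414,235),.006),('r3',(446,257),.006),('r4',(410,264),.006),('rack',(198,197),.048),('posttip',(318.5,202),.098),('wheelup',(318,205.),.054),('oil',(198,150),.06),('pad',(265,146),.02),('grip',(376,164),.02)]:
    X=px2w('top0',*uv,z); print(n,X.round(3),np.hypot(*X[:2]).round(3))
E
```

```text
collar [ 0.611 -0.265  0.014] 0.666
r1 [ 0.562 -0.326  0.006] 0.649
r2 [ 0.523 -0.269  0.006] 0.588
r3 [ 0.475 -0.355  0.006] 0.593
r4 [ 0.447 -0.262  0.006] 0.518
rack [0.556 0.304 0.048] 0.633
posttip [ 0.566 -0.008  0.098] 0.566
wheelup [ 0.567 -0.008  0.054] 0.567
oil [0.678 0.321 0.06 ] 0.751
pad [0.722 0.154 0.02 ] 0.738
grip [ 0.704 -0.152  0.02 ] 0.72
```

View pics/c.png

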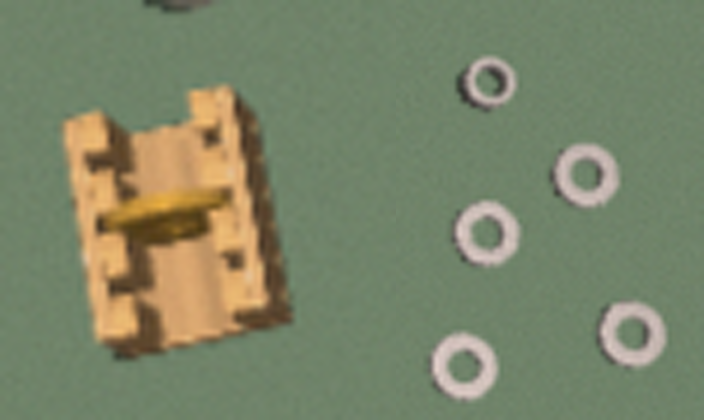

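The crop shows the rack with the wheel across its middle (rim near (197.8,194) full-frame), the small collar at top, and r4 at bottom left, which is the spacer nearest the base. Next I'll compute the rack yaw and move over it.

```bash
cat >> h.py <<'E'
from scipy.spatial.transform import Rotation as Rn
def plan(xyz,closedir=None,tilt=0,q=None):
    "step (tool axes, units) from present measured pose to TCP xyz, tool down with y along closedir (deg, world)"
    o=get_obs(); R0=Rn.from_quat(o['ee_rot'])
    d=R0.inv().apply(np.array(xyz)-o['position'])/.04
    a=0
    if closedir is not None:
        y=R0.as_matrix()[:,1]; cur=np.degrees(np.arctan2(y[1],y[0])); dd=(closedir-cur+90)%180-90
        a=-dd/6   # tool z is down
    print('clock',round(o['clock'],2),'pos',o['position'].round(4),'shift',d.round(3),'turn z total',round(a,3),'tool y/z',R0.as_matrix()[:,1].round(3),R0.as_matrix()[:,2].round(3),'w',round(o['grip_width'],3))
E
python3 - <<'E'
from h import *
C=[px2w('top0',170+u/6,160+v/6,.048) for u,v in [(65,122),(98,345),(265,308),(222,90)]]
for c in C: print(c.round(4))
C=np.array(C); print(C.mean(0))
ax=(C[0]-C[1])+(C[3]-C[2]); yaw=np.degrees(np.arctan2(ax[1],ax[0])); print('yaw',yaw, [np.degrees(np.arctan2(*(e[1::-1]))) for e in (C[0]-C[1],C[3]-C[2],C[0]-C[3],C[1]-C[2])])
W=[px2w('top0',170+u/6,160+v/6,.063) for u,v in [(105,222),(228,192),(167,205)]]; print(W)
plan([C.mean(0)[0],C.mean(0)[1],.23],yaw)
p=camera_params('wrist'); R=np.array(p['R']);print('cam',(-R.T@p['t']).round(3),R[2].round(3))
E
```

```text
[0.5949 0.3558 0.048 ]
[0.4995 0.3241 0.048 ]
[0.523 0.256 0.048]
[0.6165 0.2903 0.048 ]
[0.55847175 0.30656643 0.048     ]
yaw 19.255084870606943 [np.float64(18.37330744309217), np.float64(20.144499273776354), np.float64(108.2942728319801), np.float64(109.02116821345402)]
[array([0.55010846, 0.32547564, 0.063     ]), array([0.56866738, 0.27573595, 0.063     ]), array([0.56025738, 0.30058221, 0.063     ])]
clock 0.1 pos [0.1934 0.594  0.2306] shift [-10.903  -4.007   0.021] turn z total 8.785 tool y/z [ 0.31   0.951 -0.001] [-0.    -0.001 -1.   ] w 1.0
cam [0.124 0.617 0.373] [ 0.273 -0.09  -0.958]
```

Request:
carry_out:
  commands:
    - [[-0.91, -0.334, 0, 0, 0, 0], [-0.91, -0.334, 0, 0, 0, 0], [-0.91, -0.334, 0, 0, 0, 0], [-0.91, -0.334, 0, 0, 0, 0], [-0.91, -0.334, 0, 0, 0, 0], [-0.91, -0.334, 0, 0, 0, 0], [-0.91, -0.334, 0, 0, 0, 0], [-0.91, -0.334, 0, 0, 0, 0], [-0.91, -0.334, 0, 0, 0, 0], [-0.91, -0.334, 0, 0, 0, 0], [-0.91, -0.334, 0, 0, 0, 0], [-0.91, -0.334, 0, 0, 0, 0]]
  hand: 0

```text
clock: 1.1
position: [0.5603, 0.3052, 0.2311]
ee_rot: [0.157, 0.988, -0.0, -0.0]
ft_force: [0.3, 0.8, -1.2]
grip_width: 0.501
grasp_force: 0.0
```

Request:
carry_out:
  commands:
    - [[0, 0, 0, 0, 0, 0.98], [0, 0, 0, 0, 0, 0.98], [0, 0, 0, 0, 0, 0.98], [0, 0, 0, 0, 0, 0.98], [0, 0, 0, 0, 0, 0.98], [0, 0, 0, 0, 0, 0.98], [0, 0, 0, 0, 0, 0.98], [0, 0, 0, 0, 0, 0.98], [0, 0, 0, 0, 0, 0.98], [0, 0, 0, 0, 0, 0]]

```text
clock: 1.93
position: [0.5589, 0.3066, 0.2308]
ee_rot: [0.582, 0.813, -0.0, -0.0]
ft_force: [-0.1, -0.2, -0.4]
grip_width: 0.503
grasp_force: 0.0
```

```bash
python3 - <<'E'
from h import *
snap('wrist','w0'); plan([.5585,.3045,.23],19.2)
for X in [(.5585,.3045,.063),(.5585,.3045,.048)]: print(w2px('w0',X))
E
```

```text
clock 1.98 pos [0.559  0.3067 0.2309] shift [-0.047 -0.029  0.022] turn z total -0.009 tool y/z [ 0.945  0.328 -0.001] [-0.001 -0.    -1.   ] w 0.5
[315.32065046 183.72425847]
[315.38767522 180.27041967]
```

View pics/w0.png

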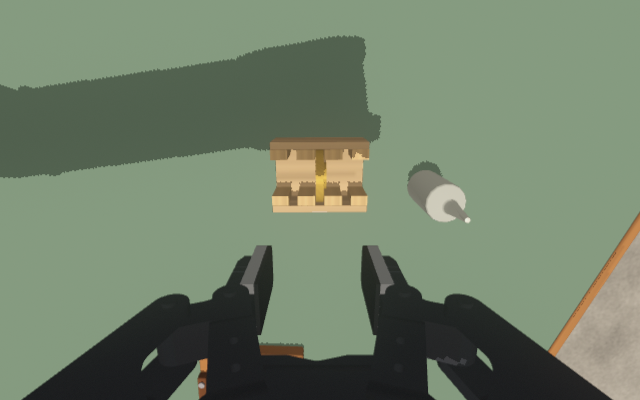

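The wrist view shows the rack at about (320,175), squared to the image, the wheel rim as a vertical strip at column ≈320.5, and the pads at (258,265) and (376,265). I'll segment the brass for accuracy.

```bash
python3 - <<'E'
from h import *
im=cv2.imread('pics/w0.png'); hsv=cv2.cvtColor(im,cv2.COLOR_BGR2HSV)
for r in range(140,214,4): 
    s=hsv[r,308:334]; print(r,' '.join('%d/%d'%(a,b) for a,b in s[:,[1,2]][::1]) if r in(160,176,188,196) else [i+308 for i in range(26) if s[i,1]>170])
row=hsv[200]; print(''.join('%d:%d/%d '%(c,row[c,0],row[c,2]) for c in range(266,374,3)))
for c in (285,): print([(r,*hsv[r,c].tolist()) for r in range(134,218,3)])
for u,v in [(320.5,176),(320.5,160),(320.5,203)]: print(px2w('w0',u,v,.063))
for u,v in [(273,192),(366,192),(273,156),(366,156)]: print(px2w('w0',u,v,.048))
E
```

```text
140 []
144 []
148 []
152 []
156 []
160 101/202 102/202 102/202 104/202 103/201 103/203 102/205 124/163 154/139 161/138 160/139 158/139 161/139 159/138 160/139 148/138 116/141 111/145 104/198 102/202 102/202 102/202 102/202 102/202 103/203 104/202
164 []
168 []
172 []
176 100/201 100/201 99/200 99/200 99/200 101/200 99/200 123/211 150/223 155/224 157/213 157/210 157/210 154/222 153/225 154/222 153/228 154/229 130/222 102/211 97/210 98/210 98/210 98/210 98/211 99/211
180 []
184 []
188 118/123 119/122 116/121 121/120 118/121 119/120 117/120 128/157 154/205 157/210 155/211 157/210 156/208 156/208 157/209 154/196 149/161 149/154 136/137 120/127 117/126 117/126 117/126 119/124 119/124 118/123
192 []
196 110/213 110/211 110/209 110/208 109/210 105/219 104/220 124/158 156/186 158/192 158/195 159/196 160/195 157/193 157/192 153/177 116/195 103/218 104/220 105/220 106/218 106/218 108/219 104/220 104/220 105/220
200 []
204 []
208 []
212 []
266:52/155 269:52/155 272:20/227 275:19/231 278:19/234 281:19/232 284:19/225 287:19/233 290:17/118 293:16/120 296:17/121 299:20/234 302:19/231 305:20/234 308
[... 359 characters left out ...]
0), (152, 18, 118, 151), (155, 18, 118, 151), (158, 18, 119, 150), (161, 18, 98, 213), (164, 18, 97, 216), (167, 18, 95, 219), (170, 18, 96, 215), (173, 17, 98, 206), (176, 18, 100, 201), (179, 18, 99, 208), (182, 17, 107, 153), (185, 17, 107, 152), (188, 17, 119, 122), (191, 18, 119, 120), (194, 18, 119, 118), (197, 19, 105, 223), (200, 19, 106, 224), (203, 19, 106, 224), (206, 18, 95, 220), (209, 18, 94, 223), (212, 25, 64, 175), (215, 51, 44, 155)]
[0.56080951 0.31349942 0.063     ]
[0.55568523 0.32841044 0.063     ]
[0.56980302 0.28732941 0.063     ]
[0.52069622 0.27841793 0.048     ]
[0.61243994 0.30961368 0.048     ]
[0.50997909 0.31449603 0.048     ]
[0.59877844 0.34468234 0.048     ]
```

Request:
carry_out:
  commands:
    - [[0, 0.03, 0.55, 0, 0, 0], [0, 0.03, 0.55, 0, 0, 0], [0, 0.02, 0.55, 0, 0, 0], [0, 0, 0.55, 0, 0, 0], [0, 0, 0.55, 0, 0, 0], [0, 0, 0, 0, 0, 0], [0, 0, 0, 0, 0, 0]]

```text
clock: 2.57
position: [0.5616, 0.3073, 0.1207]
ee_rot: [0.579, 0.815, -0.001, -0.0]
ft_force: [0.5, -0.0, 0.2]
grip_width: 0.499
grasp_force: 0.0
```

```bash
python3 - <<'E'
from h import *
snap('wrist','w1'); plan([.5615,.3055,.12],19.2)
o=get_obs()['position']
print('tcp',w2px('w1',o),'tcp axis at .063',w2px('w1',[o[0],o[1],.063]),w2px('w1',[o[0],o[1],.048]))
E
```

```text
clock 2.62 pos [0.5625 0.3077 0.1221] shift [-0.045 -0.042  0.053] turn z total -0.008 tool y/z [0.945 0.328 0.   ] [ 0.  0. -1.] w 0.498
tcp [317.98375595 262.94591893] tcp axis at .063 [317.82103878 220.53344798] [317.79265301 213.13465349]
```

View pics/w1.png

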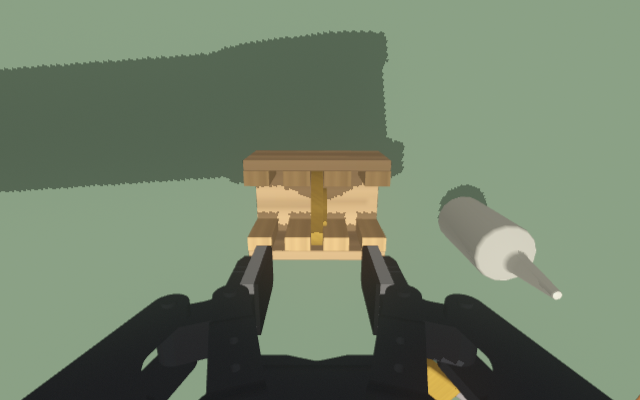

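The view shows the rim strip centred at column ≈317.5, against a tool-axis projection of 317.8. It is aligned, so I'll descend and pinch.

Request:
carry_out:
  commands:
    - [[0, 0, 0.45, 0, 0, 0], [0, 0, 0.45, 0, 0, 0], [0, 0, 0.45, 0, 0, 0], [0, 0, 0.35, 0, 0, 0], [0, 0, 0, 0, 0, 0], [0, 0, 0, 0, 0, 0]]

```text
clock: 3.12
position: [0.5625, 0.3078, 0.054]
ee_rot: [0.58, 0.814, 0.0, 0.0]
ft_force: [0.0, 0.2, -0.8]
grip_width: 0.5
grasp_force: 0.0
```

Request:
carry_out:
  commands:
    - [[0, 0, 0, 0, 0, 0], [0, 0, 0, 0, 0, 0], [0, 0, 0, 0, 0, 0], [0, 0, 0, 0, 0, 0], [0, 0, 0, 0, 0, 0], [0, 0, 0, 0, 0, 0], [0, 0, 0, 0, 0, 0], [0, 0, 0, 0, 0, 0]]
  hand: 1
  force: 60

```text
clock: 3.78
position: [0.5625, 0.3079, 0.0548]
ee_rot: [0.58, 0.814, 0.001, -0.0]
ft_force: [-3.3, -2.2, 7.3]
grip_width: 0.066
grasp_force: 60.6
```

Request:
carry_out:
  commands:
    - [[0, 0, -0.1, 0, 0, 0], [0, 0, -0.2, 0, 0, 0], [0, 0, -0.3, 0, 0, 0], [0, 0, -0.4, 0, 0, 0], [0, 0, -0.4, 0, 0, 0], [0, 0, -0.4, 0, 0, 0], [0, 0, -0.4, 0, 0, 0], [0, 0, -0.4, 0, 0, 0], [0, 0, -0.2, 0, 0, 0], [0, 0, 0, 0, 0, 0], [0, 0, 0, 0, 0, 0]]

```text
clock: 4.7
position: [0.5623, 0.3077, 0.1657]
ee_rot: [0.58, 0.814, 0.0, 0.0]
ft_force: [-0.2, -1.6, -2.0]
grip_width: 0.071
grasp_force: 59.6
```

```bash
python3 - <<'E'
from h import *
a=snap('wrist','w2'); b=snap('side','s2')
cv2.imwrite('pics/v2.png',np.vstack([a[150:350,160:480],cv2.resize(b[60:200,210:370],(320,280))])[:,:,::-1])
plan([.47,.15,.17],19.2)
E
```

```text
clock 4.8 pos [0.5617 0.3074 0.1643] shift [-2.972 -3.453 -0.136] turn z total -0.025 tool y/z [ 0.945  0.326 -0.001] [-0.001 -0.001 -1.   ] w 0.065
```

View pics/v2.png

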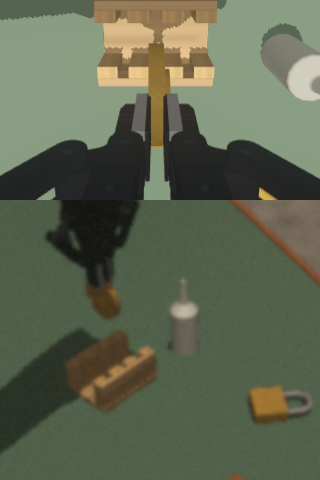

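The wheel hangs from the pads, clear of the rack. I'll move to the free bench area and tilt the tool outward so the hub turns up.

Request:
carry_out:
  commands:
    - [[-0.42, -0.48, 0, 0, 0, 0], [-0.42, -0.48, 0, 0, 0, 0], [-0.42, -0.48, 0, 0, 0, 0], [-0.42, -0.48, 0, 0, 0, 0], [-0.42, -0.48, 0, 0, 0, 0], [-0.42, -0.48, 0, 0, 0, 0], [-0.42, -0.48, 0, 0, 0, 0], [-0.42, -0.48, 0, 0, 0, 0], [0, 0, 0, -0.8, 0, 0], [0, 0, 0, -0.8, 0, 0], [0, 0, 0, -0.8, 0, 0], [0, 0, 0, -0.8, 0, 0], [0, 0, 0, -0.8, 0, 0], [0, 0, 0, -0.8, 0, 0], [0, 0, 0, -0.8, 0, 0], [0, 0, 0, -0.8, 0, 0], [0, 0, 0, -0.8, 0, 0], [0, 0, 0, -0.8, 0, 0], [0, 0, 0, -0.8, 0, 0], [0, 0, 0, 0, 0, 0]]

```text
clock: 6.47
position: [0.4459, 0.1279, 0.1858]
ee_rot: [0.553, 0.775, 0.258, 0.165]
ft_force: [-0.2, -0.9, -1.0]
grip_width: 0.071
grasp_force: 60.1
```

```bash
python3 - <<'E'
from h import *
b=snap('side','s3')
cv2.imwrite('pics/v3.png',cv2.resize(b[90:290,150:370],None,fx=2.5,fy=2.5)[:,:,::-1])
plan([.46,.13,.04])
print(get_obs()['joint_pos'].round(2))
E
```

```text
clock 6.52 pos [0.446  0.128  0.1856] shift [-0.176 -1.834  3.159] turn z total 0 tool y/z [0.773 0.255 0.581] [ 0.54   0.216 -0.813] w 0.068
[-0.15 -0.41 -0.18  2.41 -0.19  0.52  0.13]
```

View pics/v3.png

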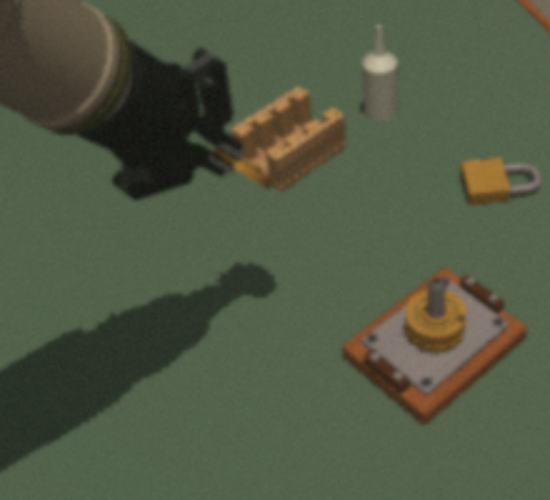

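Side view: the wheel is tilted only about 35° because joint 4 is at its limit this close in. I'll move farther out, then tilt more.

Request:
carry_out:
  commands:
    - [[-0.1, 0.51, 0.36, 0, 0, 0], [-0.1, 0.51, 0.36, 0, 0, 0], [-0.1, 0.51, 0.36, 0, 0, 0], [-0.1, 0.51, 0.36, 0, 0, 0], [-0.1, 0.51, 0.36, 0, 0, 0], [0, 0, 0, -0.81, 0, 0], [0, 0, 0, -0.81, 0, 0], [0, 0, 0, -0.81, 0, 0], [0, 0, 0, -0.81, 0, 0], [0, 0, 0, 0, 0, 0]]

```text
clock: 7.35
position: [0.5673, 0.1614, 0.1886]
ee_rot: [0.523, 0.744, 0.353, 0.22]
ft_force: [0.7, -0.1, -1.2]
grip_width: 0.07
grasp_force: 60.1
```

```bash
python3 - <<'E'
from h import *
plan([.57,.15,.06])
print(get_obs()['joint_pos'].round(2))
E
```

```text
clock 7.35 pos [0.5673 0.1614 0.1886] shift [-0.425 -2.446  2.063] turn z total 0 tool y/z [0.622 0.203 0.756] [ 0.697  0.295 -0.653] w 0.07
[-0.29 -0.14 -0.02  2.35 -0.68  0.1   0.67]
```

Request:
carry_out:
  commands:
    - [[0, -0.374, 0.323, 0, 0, 0], [0, -0.374, 0.323, 0, 0, 0], [0, -0.374, 0.323, 0, 0, 0], [0, -0.374, 0.323, 0, 0, 0], [0, -0.374, 0.323, 0, 0, 0], [0, -0.374, 0.323, 0, 0, 0], [0, -0.3, 0.26, 0, 0, 0], [0, 0, 0, 0, 0, 0], [0, 0, 0, 0, 0, 0]]

```text
clock: 8.1
position: [0.5661, 0.1601, 0.1344]
ee_rot: [0.525, 0.755, 0.34, 0.2]
ft_force: [-0.7, 0.2, -1.6]
grip_width: 0.067
grasp_force: 60.1
```

```bash
python3 - <<'E'
from h import *
o=get_obs();plan([*o['position'][:2],.035])
print(o['joint_pos'].round(2),o['ft_force'])
E
```

```text
clock 8.1 pos [0.5661 0.1601 0.1344] shift [-0.137 -1.794  1.713] turn z total 0 tool y/z [0.656 0.219 0.722] [ 0.658  0.303 -0.69 ] w 0.067
[-0.92 -0.08  0.63  2.39 -1.26  0.07  1.31] [-0.72004607  0.22431038 -1.57466011]
```

```bash
cat >> h.py <<'E'
def plan2(xyz,yd,tilt=0):
    o=get_obs(); R0=Rn.from_quat(o['ee_rot']); a=np.radians(yd); y=np.array([np.cos(a),np.sin(a),0]); z=np.array([0,0,-1.])
    T=Rn.from_matrix(np.c_[np.cross(y,z),y,z])*Rn.from_euler('x',-tilt,degrees=True)
    print('t',round(o['clock'],2),'pos',o['position'].round(4),'shift',(R0.inv().apply(np.array(xyz)-o['position'])/.04).round(3),'turn',((R0.inv()*T).as_rotvec(degrees=True)/6).round(3),'shift after turn',(T.inv().apply(np.array(xyz)-o['position'])/.04).round(3),'j',o['joint_pos'].round(2),'f',o['ft_force'].round(1),'w',round(o['grip_width'],3),round(o['grasp_force'],1))
E
python3 - <<'E'
from h import *
plan2([.52,.16,.22],19.2)
E
```

```text
t 8.1 pos [0.5661 0.1601 0.1344] shift [ 0.542  0.788 -2.235] turn [ 7.704 -0.67   0.187] shift after turn [ 0.377 -1.089 -2.14 ] j [-0.92 -0.08  0.63  2.39 -1.26  0.07  1.31] f [-0.7  0.2 -1.6] w 0.067 60.1
```

Request:
carry_out:
  commands:
    - [[0.11, 0.16, -0.45, 0, 0, 0], [0.11, 0.16, -0.45, 0, 0, 0], [0.11, 0.16, -0.45, 0, 0, 0], [0.11, 0.16, -0.45, 0, 0, 0], [0.11, 0.16, -0.45, 0, 0, 0], [0, 0, 0, 0.86, -0.07, 0.02], [0, 0, 0, 0.86, -0.07, 0.02], [0, 0, 0, 0.86, -0.07, 0.02], [0, 0, 0, 0.86, -0.07, 0.02], [0, 0, 0, 0.86, -0.07, 0.02], [0, 0, 0, 0.86, -0.07, 0.02], [0, 0, 0, 0.86, -0.07, 0.02], [0, 0, 0, 0.86, -0.07, 0.02], [0, 0, 0, 0.86, -0.07, 0.02], [0, 0, 0, 0, 0, 0]]

```text
clock: 9.35
position: [0.5407, 0.1618, 0.1903]
ee_rot: [0.577, 0.817, 0.017, -0.0]
ft_force: [-1.2, 1.3, -2.1]
grip_width: 0.067
grasp_force: 60.0
```

```bash
python3 - <<'E'
from h import *
plan2([.47,.17,.20],-72)
E
```

```text
t 9.35 pos [0.5407 0.1618 0.1903] shift [ 0.789 -1.59  -0.271] turn [ 0.05  -0.369 15.255] shift after turn [-1.617 -0.74  -0.243] j [-0.08  0.23 -0.32  1.69  0.05  1.21 -0.07] f [-1.2  1.3 -2.1] w 0.067 60.0
```

Request:
carry_out:
  commands:
    - [[0, 0, 0, 0, -0.02, 0.95], [0, 0, 0, 0, -0.02, 0.95], [0, 0, 0, 0, -0.02, 0.95], [0, 0, 0, 0, -0.02, 0.95], [0, 0, 0, 0, -0.02, 0.95], [0, 0, 0, 0, -0.02, 0.95], [0, 0, 0, 0, -0.02, 0.95], [0, 0, 0, 0, -0.02, 0.95], [0, 0, 0, 0, -0.02, 0.95], [0, 0, 0, 0, -0.02, 0.95], [0, 0, 0, 0, -0.02, 0.95], [0, 0, 0, 0, -0.02, 0.95], [0, 0, 0, 0, -0.02, 0.95], [0, 0, 0, 0, -0.02, 0.95], [0, 0, 0, 0, -0.02, 0.95], [0, 0, 0, 0, -0.02, 0.95], [-0.54, -0.25, -0.08, 0, 0, 0], [-0.54, -0.25, -0.08, 0, 0, 0], [-0.54, -0.25, -0.08, 0, 0, 0], [0, 0, 0, 0, 0, 0]]

```text
clock: 11.02
position: [0.4651, 0.1702, 0.2004]
ee_rot: [0.987, 0.161, 0.007, -0.001]
ft_force: [1.0, 0.6, -1.7]
grip_width: 0.071
grasp_force: 60.1
```

```bash
python3 - <<'E'
from h import *
plan2([.47,.17,.20],-72,55)
E
```

```text
t 11.02 pos [0.4651 0.1702 0.2004] shift [0.114 0.045 0.012] turn [-9.167 -0.158  0.016] shift after turn [0.115 0.016 0.042] j [-0.26  0.07 -0.2   1.84  0.02  1.22 -1.7 ] f [ 1.   0.6 -1.7] w 0.071 60.1
```

Request:
carry_out:
  commands:
    - [[0, 0, 0, -0.8, -0.01, 0], [0, 0, 0, -0.8, -0.01, 0], [0, 0, 0, -0.8, -0.01, 0], [0, 0, 0, -0.8, -0.01, 0], [0, 0, 0, -0.8, -0.01, 0], [0, 0, 0, -0.8, -0.01, 0], [0, 0, 0, -0.8, -0.01, 0], [0, 0, 0, -0.8, -0.01, 0], [0, 0, 0, -0.8, -0.01, 0], [0, 0, 0, -0.8, -0.01, 0], [0, 0, 0, -0.8, -0.01, 0], [0, 0, 0, -0.4, -0.01, 0], [0, 0, 0, 0, 0, 0]]

```text
clock: 12.1
position: [0.4677, 0.1709, 0.1979]
ee_rot: [0.875, 0.141, 0.074, 0.457]
ft_force: [-0.4, 0.4, -1.7]
grip_width: 0.063
grasp_force: 60.1
```

```bash
python3 - <<'E'
from h import *
plan2([.46,.17,.045],-72,55)
E
```

```text
t 12.1 pos [0.4677 0.1709 0.1979] shift [-0.194 -3.158  2.152] turn [ 0.021 -0.053  0.025] shift after turn [-0.191 -3.153  2.16 ] j [-0.69  0.42 -0.29  1.76  0.81  1.7  -2.46] f [-0.4  0.4 -1.7] w 0.063 60.1
```

Request:
carry_out:
  commands:
    - [[-0.024, -0.395, 0.27, 0, 0, 0], [-0.024, -0.395, 0.27, 0, 0, 0], [-0.024, -0.395, 0.27, 0, 0, 0], [-0.024, -0.395, 0.27, 0, 0, 0], [-0.024, -0.395, 0.27, 0, 0, 0], [-0.024, -0.395, 0.27, 0, 0, 0], [-0.024, -0.395, 0.27, 0, 0, 0], [-0.024, -0.395, 0.27, 0, 0, 0], [0, 0, 0, 0, 0, 0]]

```text
clock: 12.85
position: [0.4595, 0.1688, 0.0441]
ee_rot: [0.876, 0.14, 0.073, 0.455]
ft_force: [-0.6, -0.3, -1.1]
grip_width: 0.069
grasp_force: 60.1
```

```bash
python3 - <<'E'
from h import *
plan2([.46,.17,.035],-72,55)
b=snap('side','s4')
cv2.imwrite('pics/v4.png',cv2.resize(b[90:290,150:370],None,fx=2.5,fy=2.5)[:,:,::-1])
E
```

```text
t 12.85 pos [0.4595 0.1688 0.0441] shift [ 0.021 -0.201  0.11 ] turn [-0.01  -0.028  0.022] shift after turn [ 0.021 -0.201  0.11 ] j [-0.95  0.62  0.01  1.84  0.73  1.42 -2.6 ] f [-0.6 -0.3 -1.1] w 0.069 60.1
```

View pics/v4.png

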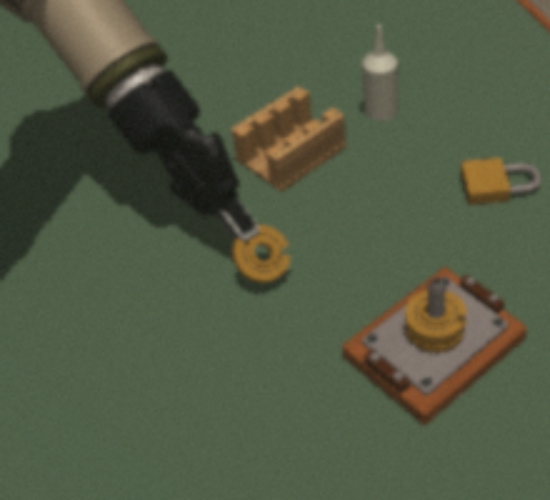

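The view shows the wheel tilted with its hub up, low over free bench. J7 is near its limit, so I'll yaw back a bit and touch down.

Request:
carry_out:
  commands:
    - [[0, 0, 0, 0, 0.6, -0.42], [0, 0, 0, 0, 0.6, -0.42], [0, 0, 0, 0, 0.6, -0.42], [0, -0.07, 0.05, 0, 0, 0], [0, -0.07, 0.05, 0, 0, 0], [0, -0.06, 0.04, 0, 0, 0], [0, 0, 0, 0, 0, 0]]

```text
clock: 13.48
position: [0.4606, 0.1693, 0.0367]
ee_rot: [0.854, 0.238, 0.125, 0.445]
ft_force: [-0.6, -0.1, -0.5]
grip_width: 0.068
grasp_force: 60.1
```

```bash
python3 - <<'E'
from h import *
plan2([.46,.17,.030],-72,55)
E
```

```text
t 13.48 pos [0.4606 0.1693 0.0367] shift [-0.004 -0.15   0.079] turn [ 0.004 -1.815  1.253] shift after turn [-0.008 -0.149  0.08 ] j [-1.02  0.56  0.02  1.98  0.86  1.29 -2.59] f [-0.6 -0.1 -0.5] w 0.068 60.1
```

Request:
carry_out:
  commands:
    - [[0, -0.04, 0.03, 0, 0, 0], [0, -0.04, 0.03, 0, 0, 0], [0, -0.04, 0.03, 0, 0, 0], [0, -0.03, 0.02, 0, 0, 0], [0, 0, 0, 0, 0, 0], [0, 0, 0, 0, 0, 0]]

```text
clock: 13.98
position: [0.4602, 0.1695, 0.0297]
ee_rot: [0.854, 0.24, 0.125, 0.445]
ft_force: [-1.4, 1.7, 3.5]
grip_width: 0.064
grasp_force: 60.7
```

Request:
carry_out:
  commands:
    - [[0, 0, 0, 0, 0, 0], [0, 0, 0, 0, 0, 0], [0, 0, 0, 0, 0, 0]]
  hand: 0.6

```text
clock: 14.23
position: [0.46, 0.1689, 0.0293]
ee_rot: [0.854, 0.24, 0.125, 0.445]
ft_force: [0.1, 0.7, -0.4]
grip_width: 0.202
grasp_force: 0.3
```

Request:
carry_out:
  commands:
    - [[0, 0, -0.05, 0, 0, 0], [0, 0, -0.08, 0, 0, 0], [0, 0, -0.08, 0, 0, 0], [0, 0, -0.08, 0, 0, 0], [0, 0, -0.08, 0, 0, 0], [0, 0, -0.1, 0, 0, 0], [0, 0, -0.2, 0, 0, 0], [0, 0, -0.3, 0, 0, 0], [0, 0, -0.4, 0, 0, 0], [0, 0, -0.4, 0, 0, 0], [0, 0, 0, 0, 0, 0]]

```text
clock: 15.15
position: [0.4289, 0.2226, 0.0713]
ee_rot: [0.854, 0.241, 0.127, 0.443]
ft_force: [0.5, 0.3, -0.9]
grip_width: 0.197
grasp_force: 0.0
```

```bash
python3 - <<'E'
from h import *
plan2([.46,.17,.2],-60,0)
b=snap('side','s5'); t=snap('top','t5')
print([w2px(n,[.464,.13,.008]) for n in('s5','t5')])
cv2.imwrite('pics/v5.png',np.hstack([cv2.resize(b[90:290,150:370],(550,500)),cv2.resize(t[190:290,210:310],(250,250)).repeat(2,0)])[:,:,::-1])
E
```

```text
t 15.15 pos [0.4289 0.2226 0.0713] shift [-0.017  3.51  -0.6  ] turn [ 9.149 -0.149  0.229] shift after turn [ 0.016  1.528 -3.217] j [-1.12  0.53  0.01  1.92  0.78  1.4  -2.56] f [ 0.5  0.3 -0.9] w 0.197 0.0
[array([258.56203243, 204.01168507]), array([261.62757303, 241.0465338 ])]
```

View pics/v5.png

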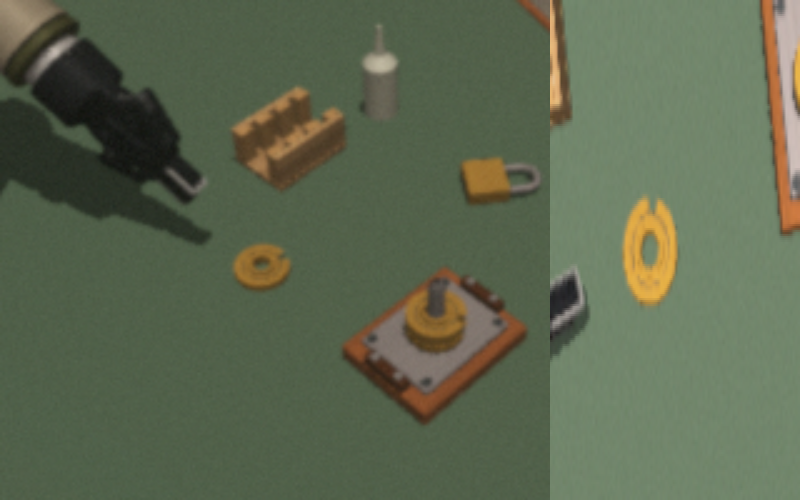

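The wheel lies flat near side px (258,197), hub ring up and notch pointing away, and the fingers are clear. Next I'll untilt.

Request:
carry_out:
  commands:
    - [[0, 0.6, -0.12, 0, 0, 0], [0, 0.6, -0.12, 0, 0, 0], [0, 0.6, -0.12, 0, 0, 0], [0, 0.6, -0.12, 0, 0, 0], [0, 0.6, -0.12, 0, 0, 0], [0, 0, 0, 0.92, -0.01, 0.02], [0, 0, 0, 0.92, -0.01, 0.02], [0, 0, 0, 0.92, -0.01, 0.02], [0, 0, 0, 0.92, -0.01, 0.02], [0, 0, 0, 0.92, -0.01, 0.02], [0, 0, 0, 0.92, -0.01, 0.02], [0, 0, 0, 0.92, -0.01, 0.02], [0, 0, 0, 0.92, -0.01, 0.02], [0, 0, 0, 0.92, -0.01, 0.02], [0, 0, 0, 0.92, -0.01, 0.02], [0, 0, 0, 0, 0, 0]]
  hand: -0.3

```text
clock: 16.58
position: [0.457, 0.1725, 0.1821]
ee_rot: [0.967, 0.255, -0.0, -0.003]
ft_force: [0.2, -2.4, 0.4]
grip_width: 0.651
grasp_force: 0.0
```

```bash
python3 - <<'E'
from h import *
plan2([.447,-.262,.2],-90,0)
plan2([.447,-.262,.2],-60,0)
a=cv2.imread('pics/t5.png'); hsv=cv2.cvtColor(a,cv2.COLOR_BGR2HSV)
m=cv2.inRange(hsv,(15,140,100),(35,255,255))[210:280,225:275]
ys,xs=np.nonzero(m); print(xs.min()+225,xs.max()+225,ys.min()+210,ys.max()+210, px2w('t5',(xs.min()+xs.max()+1)/2+225-.5,(ys.min()+ys.max()+1)/2+210-.5,.008))
for n,(r0,r1,c0,c1) in {'sp':(254,275,400,422),'col':(190,214,404,427)}.items():
    s=a[r0:r1,c0:c1].astype(int); g=(abs(s[:,:,1]-s[:,:,2])<25)&(s.mean(2)>140)
    ys,xs=np.nonzero(g); e=((xs.min()+xs.max())/2+c0,(ys.min()+ys.max())/2+r0); print(n,e,np.ptp(xs)+1,np.ptp(ys)+1,px2w('t5',*e,.006 if n=='sp' else .014))
E
```

```text
t 16.58 pos [0.457  0.1725 0.1821] shift [-5.581  9.318 -0.515] turn [-0.064  0.005  4.933] shift after turn [-0.25  10.862 -0.447] j [-0.67  0.06  0.23  1.89 -0.02  1.19 -1.49] f [ 0.2 -2.4  0.4] w 0.651 0.0
t 16.58 pos [0.457  0.1725 0.1821] shift [-5.581  9.318 -0.515] turn [-0.062 -0.011 -0.067] shift after turn [-5.647  9.282 -0.447] j [-0.67  0.06  0.23  1.89 -0.02  1.19 -1.49] f [ 0.2 -2.4  0.4] w 0.651 0.0
239 260 230 250 [0.46329721 0.16208321 0.008     ]
sp (np.float64(409.5), np.float64(263.0)) 14 15 [ 0.44895115 -0.26074744  0.006     ]
col (np.float64(415.0), np.float64(202.0)) 11 11 [ 0.61100431 -0.26485642  0.014     ]
```

Request:
carry_out:
  commands:
    - [[-0.43, 0.715, -0.03, 0, 0, 0], [-0.43, 0.715, -0.03, 0, 0, 0], [-0.43, 0.715, -0.03, 0, 0, 0], [-0.43, 0.715, -0.03, 0, 0, 0], [-0.43, 0.715, -0.03, 0, 0, 0], [-0.43, 0.715, -0.03, 0, 0, 0], [-0.43, 0.715, -0.03, 0, 0, 0], [-0.43, 0.715, -0.03, 0, 0, 0], [-0.43, 0.715, -0.03, 0, 0, 0], [-0.43, 0.715, -0.03, 0, 0, 0], [-0.43, 0.715, -0.03, 0, 0, 0], [-0.43, 0.715, -0.03, 0, 0, 0], [-0.43, 0.715, -0.03, 0, 0, 0], [0, 0, 0, 0, 0, 0.98], [0, 0, 0, 0, 0, 0.98], [0, 0, 0, 0, 0, 0.98], [0, 0, 0, 0, 0, 0.98], [0, 0, 0, 0, 0, 0.98], [0, 0, 0, 0, 0, 0]]

```text
clock: 18.17
position: [0.4476, -0.2569, 0.1959]
ee_rot: [1.0, 0.003, -0.001, -0.001]
ft_force: [0.3, 0.5, -0.5]
grip_width: 0.648
grasp_force: 0.0
```

```bash
cat >> h.py <<'E'
def ringpx(fn,guess,rad=60):
    "grey steel blob (ring) nearest to the projection of guess; returns ellipse centre of outer contour"
    im=cv2.imread('pics/'+fn+'.png'); s=im.astype(int)
    g=((abs(s[:,:,1]-s[:,:,2])<22)&(s.mean(2)>125)).astype(np.uint8)
    u,v=w2px(fn,guess); cs,_=cv2.findContours(g,cv2.RETR_EXTERNAL,cv2.CHAIN_APPROX_NONE); out=[]
    for c in cs:
        if len(c)<15: continue
        e=cv2.minEnclosingCircle(c)[0]; el=cv2.fitEllipse(cv2.convexHull(c)) if len(cv2.convexHull(c))>5 else (e,(0,0),0)
        out.append((np.hypot(el[0][0]-u,el[0][1]-v),el))
    out.sort(key=lambda t:t[0]); print('pred',(round(u,1),round(v,1)),[[np.round(x,1).tolist() for x in o[1]] for o in out[:4]]); return out
E
python3 - <<'E'
from h import *
plan2([.449,-.261,.2],-90,0); snap('wrist','w6'); o=get_obs()['position']
r=ringpx('w6',(.449,-.261,.006))
for x in r[:3]: print(px2w('w6',*x[1][0],.006))
print('tool axis',w2px('w6',o),w2px('w6',[o[0],o[1],.006]))
E
```

```text
t 18.17 pos [ 0.4476 -0.2569  0.1959] shift [ 0.034  0.104 -0.103] turn [-0.01   0.028  0.065] shift after turn [ 0.035  0.104 -0.102] j [-0.24  0.12  0.73  1.83 -0.09  1.23 -1.05] f [ 0.3  0.5 -0.5] w 0.648 0.0
pred (np.float64(321.5), np.float64(174.8)) [[[340.6, 219.8], [592.1, 805.7], 81.8], [[195.5, 345.1], [10.2, 34.6], 0.0], [[78.3, 109.6], [8.0, 10.0], 135.8], [[504.9, 365.6], [4.8, 17.5], 147.3]]
[ 0.39900094 -0.2824555   0.006     ]
[ 0.2319322  -0.10680877  0.006     ]
[ 0.51319715 -0.01955353  0.006     ]
tool axis [317.86624095 260.73553655] [317.44569534 175.95042694]
```

```bash
sed -i "s/g=((abs.*$/hs=cv2.cvtColor(im,cv2.COLOR_BGR2HSV); g=((s[:,:,2]-s[:,:,1]>-6)\&(hs[:,:,1]<60)\&(s.mean(2)>110)).astype(np.uint8)/" h.py
python3 - <<'E'
from h import *
im=cv2.imread('pics/w6.png'); print(im[174,290:350:3].tolist()); print(im[100,300])
r=ringpx('w6',(.449,-.261,.006))
for x in r[:3]: print(px2w('w6',*x[1][0],.006))
E
```

```text
[[77, 95, 79], [78, 95, 80], [77, 95, 80], [78, 96, 81], [84, 98, 88], [105, 109, 114], [104, 108, 113], [81, 96, 85], [77, 95, 80], [78, 96, 81], [78, 96, 81], [95, 117, 99], [78, 96, 81], [103, 108, 112], [105, 110, 115], [106, 112, 116], [79, 97, 82], [120, 146, 125], [124, 150, 129], [124, 151, 129]]
[124 151 130]
pred (np.float64(321.5), np.float64(174.8)) [[[320.5, 172.2], [29.2, 33.5], 120.1], [[323.5, 187.0], [0, 0], 0], [[329.4, 98.8], [36.8, 38.7], 11.6], [[410.8, 147.9], [34.2, 37.0], 43.9]]
[ 0.45173693 -0.25998804  0.006     ]
[ 0.4358331  -0.26330969  0.006     ]
[ 0.52502662 -0.26793461  0.006     ]
```

```bash
sed -i "s/s.mean(2)>110/s.mean(2)>80/" h.py
python3 - <<'E'
from h import *
r=ringpx('w6',(.449,-.261,.006))
for x in r[:2]: print(px2w('w6',*x[1][0],.006))
plan2(px2w('w6',*r[0][1][0],.006)+[0,0,.07],-90)
E
```

```text
pred (np.float64(321.5), np.float64(174.8)) [[[319.5, 174.3], [34.2, 34.4], 89.2], [[329.4, 98.8], [36.8, 38.7], 11.6], [[410.5, 147.7], [34.7, 37.2], 54.8], [[396.3, 272.8], [21.3, 56.9], 155.1]]
[ 0.44951766 -0.25896114  0.006     ]
[ 0.52502662 -0.26793461  0.006     ]
t 18.22 pos [ 0.4477 -0.2568  0.1961] shift [0.051 0.059 3.001] turn [-0.013  0.024  0.128] shift after turn [0.044 0.054 3.001] j [-0.24  0.12  0.73  1.82 -0.09  1.23 -1.04] f [-0.5  0.  -0.3] w 0.651 0.0
```

Request:
carry_out:
  commands:
    - [[0.04, 0.06, 0.6, 0, 0, 0.12], [0, 0, 0.8, 0, 0, 0], [0, 0, 0.8, 0, 0, 0], [0, 0, 0.8, 0, 0, 0], [0, 0, 0.6, 0, 0, 0], [0, 0, 0.4, 0, 0, 0], [0, 0, 0.2, 0, 0, 0], [0, 0, 0, 0, 0, 0], [0, 0, 0, 0, 0, 0]]

```text
clock: 18.97
position: [0.4497, -0.2592, 0.029]
ee_rot: [1.0, 0.0, -0.001, -0.001]
ft_force: [0.7, -1.0, 0.7]
grip_width: 0.652
grasp_force: 0.0
```

```bash
python3 - <<'E'
from h import *
plan2([.4495,-.2593,.0015],-90)
E
```

```text
t 18.97 pos [ 0.4497 -0.2592  0.029 ] shift [-0.005  0.003  0.688] turn [-0.019  0.01   0.008] shift after turn [-0.006  0.002  0.688] j [-0.14  0.38  0.67  1.97 -0.3   0.89 -0.89] f [ 0.7 -1.   0.7] w 0.652 0.0
```

Request:
carry_out:
  commands:
    - [[0, 0, 0.25, 0, 0, 0], [0, 0, 0.25, 0, 0, 0], [0, 0, 0.12, 0, 0, 0], [0, 0, 0.06, 0, 0, 0], [0, 0, 0, 0, 0, 0], [0, 0, 0, 0, 0, 0]]

```text
clock: 19.47
position: [0.4497, -0.2591, 0.0015]
ee_rot: [1.0, -0.0, -0.0, -0.001]
ft_force: [0.6, -0.0, 0.5]
grip_width: 0.649
grasp_force: 0.0
```

Request:
carry_out:
  commands:
    - [[0, 0, 0, 0, 0, 0], [0, 0, 0, 0, 0, 0], [0, 0, 0, 0, 0, 0], [0, 0, 0, 0, 0, 0], [0, 0, 0, 0, 0, 0], [0, 0, 0, 0, 0, 0]]
  hand: 1
  force: 30

```text
clock: 19.97
position: [0.4499, -0.2591, 0.002]
ee_rot: [1.0, -0.0, 0.0, -0.001]
ft_force: [-1.5, 0.5, 6.2]
grip_width: 0.389
grasp_force: 29.4
```

Request:
carry_out:
  commands:
    - [[0, 0, -0.1, 0, 0, 0], [0, 0, -0.4, 0, 0, 0], [0, 0, -0.8, 0, 0, 0], [0, 0, -0.8, 0, 0, 0], [0, 0, -0.8, 0, 0, 0], [0, 0, -0.8, 0, 0, 0], [0, 0, -0.7, 0, 0, 0], [0.29, -0.628, 0, 0, 0, 0], [0.29, -0.628, 0, 0, 0, 0], [0.29, -0.628, 0, 0, 0, 0], [0.29, -0.628, 0, 0, 0, 0], [0.29, -0.628, 0, 0, 0, 0], [0.29, -0.628, 0, 0, 0, 0], [0.29, -0.628, 0, 0, 0, 0], [0.29, -0.628, 0, 0, 0, 0], [0.29, -0.628, 0, 0, 0, 0], [0.29, -0.628, 0, 0, 0, 0], [0, 0, 0, 0, 0, 0], [0, 0, 0, 0, 0, 0]]

```text
clock: 21.55
position: [0.5662, -0.0068, 0.1779]
ee_rot: [1.0, 0.001, -0.0, -0.001]
ft_force: [-0.3, -0.8, -0.2]
grip_width: 0.384
grasp_force: 30.0
```

```bash
python3 - <<'E'
from h import *
plan2([.566,-.008,.16],-90)
snap('wrist','w7'); o=get_obs()['position']
r=ringpx('w7',o)
print('tcp',w2px('w7',o),'tip',w2px('w7',[.566,-.008,.098]),'axis.098',w2px('w7',[*o[:2],.098]), 'seat54',w2px('w7',[.566,-.008,.054]))
im=cv2.imread('pics/w7.png'); cv2.imwrite('pics/v7.png',cv2.resize(im[130:330,220:420],None,fx=3,fy=3,interpolation=cv2.INTER_CUBIC))
E
```

```text
t 21.55 pos [ 0.5662 -0.0068  0.1779] shift [-0.004  0.032  0.447] turn [-0.02   0.009  0.021] shift after turn [-0.004  0.031  0.447] j [-0.55  0.26  0.56  1.72 -0.15  1.21 -1.51] f [-0.3 -0.8 -0.2] w 0.384 30.0
pred (np.float64(321.5), np.float64(261.6)) [[[366.0, 268.0], [19.2, 54.4], 163.4], [[266.1, 268.1], [18.6, 54.8], 14.0], [[312.1, 198.1], [128.3, 199.9], 177.1], [[280.4, 119.0], [9.1, 9.9], 172.6]]
tcp [321.54674738 261.60925875] tip [319.50466014 209.62782379] axis.098 [320.19321511 209.83390109] seat54 [319.18484254 193.41075927]
```

View pics/v7.png

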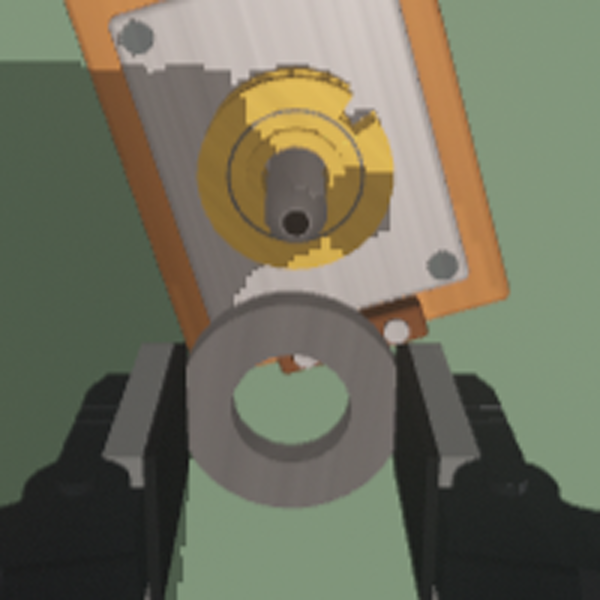

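The picture shows the held ring with its top face centred at crop (292,407), i.e. px (317.3,265.7), level between the pads. The post tip centre is at crop (296,222), i.e. px (318.7,204), with the brass wheel below.

```bash
python3 - <<'E'
from h import *
o=np.array([0.5662,-0.0068,0.1779])
ring=px2w('w7',317.3,265.7,.1819); tip=px2w('w7',318.7,204,.098)
print('ring',ring,'ring-tcp',ring-o,'tip',tip)
# upper wheel rim: crop ellipse cols 197..394 (web top z .054)
print('wheel x-dir', px2w('w7',220+295.5/3,130+168/3,.054))
for n in('t5','s5'): print(n, w2px(n,[.566,-.008,.098]), w2px(n,tip))
EE=0
a=cv2.imread('pics/t5.png'); hsv=cv2.cvtColor(a,cv2.COLOR_BGR2HSV); m=cv2.inRange(hsv,(15,120,80),(35,255,255))[190:220,300:340]
ys,xs=np.nonzero(m); e=(xs.min()+xs.max())/2+300,(ys.min()+ys.max())/2+190; print(e,np.ptp(xs)+1,np.ptp(ys)+1,px2w('t5',*e,.05))
E
```

```text
ring [ 0.56570569 -0.00643076  0.1819    ] ring-tcp [-0.00049431  0.00036924  0.004     ] tip [ 0.57026774 -0.00740041  0.098     ]
wheel x-dir [ 0.57252166 -0.00739022  0.054     ]
t5 [318.44695567 202.06410989] [318.38501309 200.34546043]
s5 [322.17696515 202.7232643 ] [323.74448212 201.83754454]
(np.float64(318.0), np.float64(204.5)) 21 22 [ 0.56917652 -0.00737404  0.05      ]
```

Request:
carry_out:
  commands:
    - [[0.095, 0.02, 0.4, 0, 0, 0], [0, 0, 0.5, 0, 0, 0], [0, 0, 0.5, 0, 0, 0], [0, 0, 0.3, 0, 0, 0], [0, 0, 0.2, 0, 0, 0], [0, 0, 0, 0, 0, 0], [0, 0, 0, 0, 0, 0]]

```text
clock: 22.18
position: [0.5699, -0.0095, 0.1025]
ee_rot: [1.0, -0.001, -0.0, -0.001]
ft_force: [-0.1, -0.1, -0.6]
grip_width: 0.384
grasp_force: 30.0
```

Request:
carry_out:
  commands:
    - [[0, 0, 0.1, 0, 0, 0], [0, 0, 0.1, 0, 0, 0], [0, 0, 0.1, 0, 0, 0], [0, 0, 0.05, 0, 0, 0], [0, 0, 0, 0, 0, 0], [0, 0, 0, 0, 0, 0]]

```text
clock: 22.68
position: [0.5699, -0.0086, 0.088]
ee_rot: [1.0, -0.0, -0.0, -0.001]
ft_force: [1.9, 1.7, -2.0]
grip_width: 0.386
grasp_force: 29.9
```

```bash
python3 - <<'E'
from h import *
plan2([.570,-.0077,.059],-90)
E
```

```text
t 22.68 pos [ 0.5699 -0.0086  0.088 ] shift [ 0.002 -0.022  0.724] turn [-0.024  0.003 -0.004] shift after turn [ 0.002 -0.023  0.724] j [-0.51  0.37  0.54  1.8  -0.22  1.04 -1.46] f [ 1.9  1.7 -2. ] w 0.386 29.9
```

Request:
carry_out:
  commands:
    - [[0.012, -0.025, 0.1, 0, 0, 0], [0, 0, 0.1, 0, 0, 0], [0, 0, 0.1, 0, 0, 0], [0, 0, 0.1, 0, 0, 0], [0, 0, 0.1, 0, 0, 0], [0, 0, 0.1, 0, 0, 0], [0, 0, 0, 0, 0, 0], [0, 0, 0, 0, 0, 0]]

```text
clock: 23.35
position: [0.57, -0.0079, 0.0637]
ee_rot: [1.0, -0.0, -0.001, -0.001]
ft_force: [0.3, 0.1, -0.2]
grip_width: 0.385
grasp_force: 30.1
```

Request:
carry_out:
  commands:
    - [[0, 0, 0.05, 0, 0, 0], [0, 0, 0.04, 0, 0, 0], [0, 0, 0.03, 0, 0, 0], [0, 0, 0, 0, 0, 0], [0, 0, 0, 0, 0, 0]]

```text
clock: 23.77
position: [0.5702, -0.0078, 0.0592]
ee_rot: [1.0, -0.0, -0.0, -0.001]
ft_force: [0.3, -0.5, -0.7]
grip_width: 0.387
grasp_force: 30.1
```

Request:
carry_out:
  commands:
    - [[0, 0, 0.025, 0, 0, 0], [0, 0, 0, 0, 0, 0], [0, 0, 0, 0, 0, 0]]

```text
clock: 24.02
position: [0.5703, -0.0078, 0.059]
ee_rot: [1.0, -0.0, -0.0, -0.001]
ft_force: [-4.3, -0.1, 9.2]
grip_width: 0.387
grasp_force: 31.2
```

The ring is seated: 9 N of contact at the expected height. I'll release, lift, and go to the wheel.

Request:
carry_out:
  commands:
    - [[0, 0, 0, 0, 0, 0], [0, 0, 0, 0, 0, 0], [0, 0, 0, 0, 0, 0], [0, 0, -0.2, 0, 0, 0], [0, 0, -0.4, 0, 0, 0], [0, 0, -0.6, 0, 0, 0], [0, 0, -0.6, 0, 0, 0], [0, 0, -0.6, 0, 0, 0], [0, 0, 0, 0, 0, 0]]
  hand: -0.2

```text
clock: 24.77
position: [0.5727, -0.0084, 0.1594]
ee_rot: [1.0, -0.001, 0.003, -0.002]
ft_force: [0.1, 0.2, 1.0]
grip_width: 0.598
grasp_force: 0.0
```

Request:
carry_out:
  commands:
    - [[-0.38, -0.607, 0, 0, 0, 0], [-0.38, -0.607, 0, 0, 0, 0], [-0.38, -0.607, 0, 0, 0, 0], [-0.38, -0.607, 0, 0, 0, 0], [-0.38, -0.607, 0, 0, 0, 0], [-0.38, -0.607, 0, 0, 0, 0], [-0.38, -0.607, 0, 0, 0, 0], [0, 0, 0, 0, 0, 0], [0, 0, 0, 0, 0, 0]]
  hand: -0.8

```text
clock: 25.52
position: [0.4634, 0.1633, 0.1549]
ee_rot: [1.0, 0.001, -0.0, -0.001]
ft_force: [1.3, -0.1, -0.7]
grip_width: 0.897
grasp_force: 0.0
```

```bash
cat >> h.py <<'E'
def brass(fn,guess,win=70):
    im=cv2.imread('pics/'+fn+'.png'); hs=cv2.cvtColor(im,cv2.COLOR_BGR2HSV); m=cv2.inRange(hs,(15,120,60),(35,255,255))
    u,v=w2px(fn,guess); cs,_=cv2.findContours(m,cv2.RETR_EXTERNAL,cv2.CHAIN_APPROX_NONE)
    c=max(cs,key=cv2.contourArea); h=cv2.convexHull(c); el=cv2.fitEllipse(h); x,y,w,hh=cv2.boundingRect(c)
    print('pred',np.round([u,v],1),'ell',[np.round(t,1).tolist() for t in el],'box',x,y,w,hh,'n',len(cs)); return el[0],(x+w/2-.5,y+hh/2-.5),c
E
python3 - <<'E'
from h import *
plan2([.4633,.162,.15],-90); snap('wrist','w8'); snap('top','t8')
e,b,c=brass('w8',(.4633,.162,.008)); print(px2w('w8',*e,.006),px2w('w8',*b,.006))
hull=cv2.convexHull(c,returnPoints=False); d=cv2.convexityDefects(c,hull); k=d[d[:,0,3].argmax()][0]; print('notch at',c[k[2]][0], k[3]/256)
# spacer check in top view: grey ring around post
a=cv2.imread('pics/t8.png'); print(w2px('t8',[.57,-.0078,.063]))
for r in range(194,212,2): print(r,[int(x) for x in cv2.cvtColor(a,cv2.COLOR_BGR2HSV)[r,304:334:2,1]])
E
```

```text
t 25.52 pos [0.4634 0.1633 0.1549] shift [-0.001  0.032  0.122] turn [-0.027  0.004  0.023] shift after turn [-0.001  0.032  0.122] j [-0.83  0.09  0.43  1.93 -0.04  1.13 -1.96] f [ 1.3 -0.1 -0.7] w 0.897 0.0
pred [319.2 186.7] ell [[558.3, 53.2], [81.0, 111.1], 60.8] box 507 9 98 88 n 185
[ 0.57699367 -0.03481559  0.006     ] [ 0.57751111 -0.03242541  0.006     ]
notch at [536  64] 67.80859375
[318.28596077 203.22836914]
194 [27, 27, 26, 28, 25, 99, 147, 158, 142, 100, 26, 26, 27, 28, 72]
196 [24, 28, 27, 41, 163, 177, 173, 161, 166, 177, 147, 24, 27, 26, 43]
198 [28, 27, 34, 161, 175, 66, 25, 25, 32, 60, 115, 25, 27, 22, 37]
200 [28, 27, 104, 178, 74, 30, 27, 14, 28, 28, 52, 135, 119, 26, 29]
202 [25, 24, 163, 179, 28, 26, 22, 21, 24, 26, 28, 172, 158, 26, 27]
204 [25, 25, 177, 177, 26, 26, 22, 18, 27, 41, 25, 144, 169, 28, 25]
206 [28, 28, 179, 171, 51, 25, 33, 32, 26, 28, 27, 163, 159, 28, 28]
208 [23, 29, 157, 179, 59, 24, 28, 23, 24, 27, 68, 179, 128, 24, 26]
210 [26, 24, 74, 176, 176, 98, 29, 26, 25, 106, 175, 179, 65, 26, 27]
```

```bash
sed -i "s/c=max(cs,key=cv2.contourArea)/c=max([c for c in cs if np.hypot(*(c.reshape(-1,2).mean(0)-[u,v]))<win],key=cv2.contourArea)/" h.py
python3 - <<'E'
from h import *
e,b,c=brass('w8',(.4633,.162,.008)); print(px2w('w8',*e,.006),px2w('w8',*b,.006))
hull=cv2.convexHull(c,returnPoints=False); d=cv2.convexityDefects(c,hull); k=d[d[:,0,3].argmax()][0]; n=px2w('w8',*c[k[2]][0].astype(float),.008);print('notch at',c[k[2]][0],n,k[3]/256)
E
```

```text
pred [319.2 186.7] ell [[318.4, 183.9], [59.4, 60.2], 93.9] box 289 155 60 59 n 185
[0.46539713 0.16277015 0.006     ] [0.46533871 0.16268295 0.006     ]
notch at [321 163] [0.48532954 0.1605107  0.008     ] 7.796875
```

Request:
carry_out:
  commands:
    - [[0.04, 0.015, 0.3, 0, 0, 0], [0, 0, 0.7, 0, 0, 0], [0, 0, 0.8, 0, 0, 0], [0, 0, 0.7, 0, 0, 0], [0, 0, 0.5, 0, 0, 0], [0, 0, 0.3, 0, 0, 0], [0, 0, 0, 0, 0, 0], [0, 0, 0, 0, 0, 0]]

```text
clock: 26.28
position: [0.4659, 0.1604, 0.0225]
ee_rot: [1.0, -0.001, -0.001, -0.001]
ft_force: [0.8, 0.3, 0.9]
grip_width: 0.905
grasp_force: 0.0
```

```bash
python3 - <<'E'
from h import *
plan2([.465,.1627,-.001],-90)
E
```

```text
t 26.28 pos [0.4659 0.1604 0.0225] shift [-0.021 -0.057  0.588] turn [-0.011  0.012 -0.024] shift after turn [-0.022 -0.058  0.588] j [-0.79  0.29  0.41  2.03 -0.16  0.85 -1.86] f [0.8 0.3 0.9] w 0.905 0.0
```

Request:
carry_out:
  commands:
    - [[-0.02, -0.058, 0.2, 0, 0, 0], [0, 0, 0.2, 0, 0, 0], [0, 0, 0.12, 0, 0, 0], [0, 0, 0.06, 0, 0, 0], [0, 0, 0, 0, 0, 0], [0, 0, 0, 0, 0, 0]]

```text
clock: 26.78
position: [0.4647, 0.164, -0.0005]
ee_rot: [1.0, -0.0, -0.0, -0.001]
ft_force: [-0.9, -0.2, 0.1]
grip_width: 0.902
grasp_force: 0.0
```

Request:
carry_out:
  commands:
    - [[0, 0, 0, 0, 0, 0], [0, 0, 0, 0, 0, 0], [0, 0, 0, 0, 0, 0], [0, 0, 0, 0, 0, 0], [0, 0, 0, 0, 0, 0], [0, 0, 0, 0, 0, 0]]
  hand: 1
  force: 60

```text
clock: 27.28
position: [0.465, 0.164, 0.0006]
ee_rot: [1.0, -0.0, -0.0, -0.001]
ft_force: [-5.3, -3.2, 15.4]
grip_width: 0.601
grasp_force: 59.6
```

```bash
python3 - <<'E'
from h import *
plan2([.5702,-.0078,.16],-90)
E
```

```text
t 27.28 pos [0.465  0.164  0.0006] shift [ 2.633  4.282 -4.   ] turn [-0.028  0.004 -0.009] shift after turn [ 2.631  4.296 -3.986] j [-0.78  0.33  0.4   2.04 -0.18  0.8  -1.85] f [-5.3 -3.2 15.4] w 0.601 59.6
```

Request:
carry_out:
  commands:
    - [[0, 0, -0.05, 0, 0, 0], [0, 0, -0.2, 0, 0, 0], [0, 0, -0.5, 0, 0, 0], [0, 0, -0.7, 0, 0, 0], [0, 0, -0.8, 0, 0, 0], [0, 0, -0.8, 0, 0, 0], [0, 0, -0.7, 0, 0, 0], [0, 0, -0.3, 0, 0, 0], [0.38, 0.611, 0, 0, 0, 0], [0.38, 0.611, 0, 0, 0, 0], [0.38, 0.611, 0, 0, 0, 0], [0.38, 0.611, 0, 0, 0, 0], [0.38, 0.611, 0, 0, 0, 0], [0.38, 0.611, 0, 0, 0, 0], [0.38, 0.611, 0, 0, 0, 0], [0, 0, 0, 0, 0, 0], [0, 0, 0, 0, 0, 0]]

```text
clock: 28.7
position: [0.5712, -0.0094, 0.1612]
ee_rot: [1.0, -0.002, -0.0, -0.001]
ft_force: [-0.4, 0.7, -1.2]
grip_width: 0.607
grasp_force: 63.1
```

```bash
python3 - <<'E'
from h import *
plan2([.5702,-.0078,.11],-90); snap('wrist','w9'); o=get_obs()['position']
im=cv2.imread('pics/w9.png'); hs=cv2.cvtColor(im,cv2.COLOR_BGR2HSV); m=cv2.inRange(hs,(15,120,40),(35,255,255)); cv2.imwrite('pics/m9.png',m)
print('tcp',w2px('w9',o),'post',w2px('w9',[.5702,-.0078,.098]))
ss=[]
for r in range(180,340,6):
    x=np.nonzero(m[r,250:390])[0]
    if len(x): ss.append((r,x[0]+250,x[-1]+250,len(x)))
print(ss)
c0=int(w2px('w9',o)[0]); col=m[:,c0]; y=np.nonzero(col)[0]; print(c0,np.split(y,np.nonzero(np.diff(y)>1)[0]+1).__len__(),[(q[0],q[-1]) for q in np.split(y,np.nonzero(np.diff(y)>1)[0]+1)])
E
```

```text
t 28.7 pos [ 0.5712 -0.0094  0.1612] shift [-0.025 -0.039  1.279] turn [-0.014  0.007 -0.039] shift after turn [-0.026 -0.041  1.279] j [-0.55  0.29  0.59  1.73 -0.17  1.18 -1.5 ] f [-0.4  0.7 -1.2] w 0.607 63.1
tcp [314.51234856 261.38162158] post [315.27817293 218.61575155]
[(180, np.int64(286), np.int64(344), 45), (186, np.int64(283), np.int64(346), 28), (192, np.int64(281), np.int64(348), 24), (198, np.int64(281), np.int64(349), 22), (204, np.int64(281), np.int64(348), 22), (210, np.int64(283), np.int64(373), 40), (216, np.int64(284), np.int64(376), 46), (222, np.int64(265), np.int64(386), 79), (228, np.int64(270), np.int64(380), 94), (234, np.int64(267), np.int64(377), 90), (240, np.int64(264), np.int64(383), 106), (246, np.int64(261), np.int64(372), 107), (252, np.int64(261), np.int64(373), 109), (258, np.int64(261), np.int64(373), 83), (264, np.int64(261), np.int64(372), 70), (270, np.int64(262), np.int64(372), 72), (276, np.int64(262), np.int64(372), 86), (282, np.int64(262), np.int64(371), 106), (288, np.int64(263), np.int64(371), 103), (294, np.int64(266), np.int64(367), 96), (300, np.int64(271), np.int64(362), 82), (306, np.int64(277), np.int64(356), 80), (312, np.int64(287), np.int64(345), 59), (318, np.int64(305), np.int64(328), 24)]
314 6 [(np.int64(162), np.int64(175)), (np.int64(178), np.int64(179)), (np.int64(222), np.int64(229)), (np.int64(232), np.int64(253)), (np.int64(279), np.int64(302)), (np.int64(305), np.int64(319))]
```

```bash
python3 - <<'E'
from h import *
o=np.array([0.5712,-0.0094,0.1612])
f=lambda dx,dy,dz: w2px('w9',o+[dx,dy,dz]).round(1)
print('web low edge',f(-.028,0,.0074),'bore hubtop +x',f(.0095,0,.0104),'bore bottom/top -x',f(-.0095,0,.0104),f(-.0095,0,-.0006),'web sides',f(0,.028,.0074),f(0,-.028,.0074))
m=cv2.imread('pics/m9.png',0)
for r in range(250,284,3): print(r,''.join('#' if v else '.' for v in m[r,270:362:2]))
E
```

```text
web low edge [318.  319.6] bore hubtop +x [317.8 252.6] bore bottom/top -x [317.9 289.8] [317.9 277.6] web sides [257.7 268.5] [378.  268.2]
250 #####.###################################.####
253 ####..####################################.###
256 ####.##############..........##############.##
259 ###.##############.............############.##
262 ###.###########..#.#.............##########..#
265 ###.###########..................###########.#
268 ###.###########..................###########.#
271 ###.############................###########..#
274 ###.#############.............#############.##
277 ####.###############.......################.##
280 ####.#####################################.###
283 #####.####################################.###
```

Request:
carry_out:
  commands:
    - [[-0.025, -0.035, 0.3, 0, 0, 0], [0, 0, 0.4, 0, 0, 0], [0, 0, 0.4, 0, 0, 0], [0, 0, 0.25, 0, 0, 0], [0, 0, 0.1, 0, 0, 0], [0, 0, 0, 0, 0, 0], [0, 0, 0, 0, 0, 0]]

```text
clock: 29.33
position: [0.5702, -0.0056, 0.1033]
ee_rot: [1.0, -0.0, -0.0, -0.001]
ft_force: [0.1, 0.6, -0.9]
grip_width: 0.605
grasp_force: 63.1
```

```bash
python3 - <<'E'
from h import *
plan2([.5702,-.0078,.09],-90)
E
```

```text
t 29.33 pos [ 0.5702 -0.0056  0.1033] shift [0.001 0.056 0.333] turn [-0.023  0.003 -0.002] shift after turn [0.001 0.055 0.333] j [-0.54  0.35  0.56  1.79 -0.21  1.07 -1.47] f [ 0.1  0.6 -0.9] w 0.605 63.1
```

Request:
carry_out:
  commands:
    - [[0, 0.055, 0, 0, 0, 0], [0, 0, 0, 0, 0, 0], [0, 0, 0.08, 0, 0, 0], [0, 0, 0.08, 0, 0, 0], [0, 0, 0.08, 0, 0, 0], [0, 0, 0.08, 0, 0, 0], [0, 0, 0.08, 0, 0, 0], [0, 0, 0, 0, 0, 0], [0, 0, 0, 0, 0, 0]]

```text
clock: 30.08
position: [0.5699, -0.0081, 0.0867]
ee_rot: [1.0, -0.0, -0.001, -0.001]
ft_force: [0.1, -0.6, -1.4]
grip_width: 0.607
grasp_force: 63.1
```

Threaded with no lateral force. Lowering on.

Request:
carry_out:
  commands:
    - [[0.006, -0.006, 0.1, 0, 0, 0], [0, 0, 0.1, 0, 0, 0], [0, 0, 0.1, 0, 0, 0], [0, 0, 0.1, 0, 0, 0], [0, 0, 0.07, 0, 0, 0], [0, 0, 0.04, 0, 0, 0], [0, 0, 0, 0, 0, 0], [0, 0, 0, 0, 0, 0]]

```text
clock: 30.75
position: [0.5703, -0.0079, 0.0665]
ee_rot: [1.0, -0.0, -0.0, -0.001]
ft_force: [-0.2, 1.0, -1.1]
grip_width: 0.605
grasp_force: 63.1
```

Request:
carry_out:
  commands:
    - [[0, 0, 0.03, 0, 0, 0], [0, 0, 0.02, 0, 0, 0], [0, 0, 0, 0, 0, 0], [0, 0, 0, 0, 0, 0]]

```text
clock: 31.08
position: [0.5702, -0.0078, 0.0646]
ee_rot: [1.0, -0.0, -0.0, -0.001]
ft_force: [-0.1, 0.7, -1.7]
grip_width: 0.604
grasp_force: 63.1
```

Request:
carry_out:
  commands:
    - [[0, 0, 0.03, 0, 0, 0], [0, 0, 0.01, 0, 0, 0], [0, 0, 0, 0, 0, 0], [0, 0, 0, 0, 0, 0]]

```text
clock: 31.42
position: [0.5705, -0.0078, 0.0637]
ee_rot: [1.0, -0.0, -0.0, -0.001]
ft_force: [-3.6, 1.1, 7.2]
grip_width: 0.603
grasp_force: 64.1
```

The wheel is seated (7 N at z 0.0637). Release, lift, and go over the collar.

Request:
carry_out:
  commands:
    - [[0, 0, 0, 0, 0, 0], [0, 0, 0, 0, 0, 0], [0, 0, 0, 0, 0, 0], [0, 0, -0.2, 0, 0, 0], [0, 0, -0.4, 0, 0, 0], [0, 0, -0.6, 0, 0, 0], [0, 0, -0.6, 0, 0, 0], [0, 0, -0.6, 0, 0, 0], [0, 0, 0, 0, 0, 0]]
  hand: -0.7

```text
clock: 32.17
position: [0.5727, -0.0083, 0.1642]
ee_rot: [1.0, -0.001, 0.003, -0.002]
ft_force: [1.2, -0.3, 0.9]
grip_width: 0.849
grasp_force: 0.0
```

Request:
carry_out:
  commands:
    - [[0.1, 0.642, 0, 0, 0, 0], [0.1, 0.642, 0, 0, 0, 0], [0.1, 0.642, 0, 0, 0, 0], [0.1, 0.642, 0, 0, 0, 0], [0.1, 0.642, 0, 0, 0, 0], [0.1, 0.642, 0, 0, 0, 0], [0.1, 0.642, 0, 0, 0, 0], [0.1, 0.642, 0, 0, 0, 0], [0.1, 0.642, 0, 0, 0, 0], [0.1, 0.642, 0, 0, 0, 0], [0, 0, 0, 0, 0, 0], [0, 0, 0, 0, 0, 0]]
  hand: -0.2

```text
clock: 33.17
position: [0.6095, -0.2669, 0.1583]
ee_rot: [1.0, -0.002, -0.001, -0.001]
ft_force: [-0.2, 1.0, 0.6]
grip_width: 0.595
grasp_force: 0.0
```

```bash
python3 - <<'E'
from h import *
snap('wrist','w10'); snap('top','t10'); plan2([.611,-.265,.15],-90)
r=ringpx('w10',(.611,-.265,.014))
for x in r[:2]: print(px2w('w10',*x[1][0],.014),px2w('w10',*x[1][0],.007))
# stack check
a=cv2.imread('pics/t10.png'); print(w2px('t10',[.57,-.0078,.074]))
for r in range(190,214,2): print(r,[int(x) for x in cv2.cvtColor(a,cv2.COLOR_BGR2HSV)[r,304:334:2,1]])
E
```

```text
t 33.27 pos [ 0.6103 -0.264   0.1582] shift [0.019 0.026 0.205] turn [-0.029  0.007 -0.001] shift after turn [0.019 0.025 0.206] j [-0.11  0.53  0.64  1.47 -0.32  1.26 -1.01] f [-0.5  0.4 -0.7] w 0.607 0.0
pred (np.float64(315.5), np.float64(185.6)) [[[314.2, 183.9], [30.6, 32.2], 3.9], [[318.8, 264.9], [34.0, 35.7], 97.8], [[382.7, 252.3], [46.0, 89.3], 160.8], [[244.1, 270.4], [29.6, 52.7], 24.8]]
[ 0.61256689 -0.26381984  0.014     ] [ 0.61084601 -0.26374836  0.007     ]
[ 0.53055694 -0.26787097  0.014     ] [ 0.52683438 -0.26789837  0.007     ]
[318.36247476 202.38174301]
190 [21, 29, 25, 29, 26, 28, 26, 29, 27, 26, 25, 29, 27, 28, 174]
192 [29, 28, 28, 25, 27, 40, 91, 28, 36, 52, 27, 26, 28, 25, 144]
194 [24, 27, 28, 35, 119, 181, 174, 153, 144, 173, 143, 53, 24, 25, 73]
196 [26, 27, 27, 134, 177, 144, 171, 171, 170, 148, 177, 162, 24, 27, 46]
198 [26, 27, 82, 178, 163, 172, 176, 151, 161, 175, 151, 175, 120, 24, 36]
200 [26, 28, 153, 173, 167, 175, 68, 27, 32, 175, 173, 153, 165, 27, 28]
202 [25, 31, 178, 169, 174, 176, 28, 33, 28, 162, 174, 148, 176, 26, 26]
204 [23, 27, 179, 171, 171, 173, 26, 23, 23, 172, 179, 147, 174, 26, 25]
206 [28, 29, 177, 176, 177, 183, 170, 158, 172, 174, 171, 176, 167, 27, 29]
208 [26, 28, 144, 173, 170, 151, 180, 178, 174, 168, 151, 175, 120, 26, 28]
210 [27, 24, 48, 178, 176, 172, 170, 145, 151, 175, 175, 175, 61, 25, 26]
212 [29, 26, 24, 131, 173, 176, 176, 171, 176, 176, 184, 72, 28, 27, 26]
```

Request:
carry_out:
  commands:
    - [[0.035, 0.01, 0.4, 0, 0, 0], [0, 0, 0.8, 0, 0, 0], [0, 0, 0.8, 0, 0, 0], [0, 0, 0.7, 0, 0, 0], [0, 0, 0.4, 0, 0, 0], [0, 0, 0, 0, 0, 0], [0, 0, 0, 0, 0, 0]]

```text
clock: 33.85
position: [0.6115, -0.2636, 0.0343]
ee_rot: [1.0, 0.0, -0.001, -0.002]
ft_force: [0.5, -0.7, 1.3]
grip_width: 0.597
grasp_force: 0.0
```

```bash
python3 - <<'E'
from h import *
plan2([.6117,-.2645,.004],-90); snap('wrist','w11')
im=cv2.imread('pics/w11.png'); o=get_obs()['position']
r=ringpx('w11',(.6117,-.2645,.014))
for x in r[:1]: print(px2w('w11',*x[1][0],.014),px2w('w11',*x[1][0],.007))
print(w2px('w11',(.6117+.014,-.2645,0)),w2px('w11',(.6117-.014,-.2645,.014)))
E
```

```text
t 33.85 pos [ 0.6115 -0.2636  0.0343] shift [0.006 0.026 0.757] turn [-0.03   0.015  0.008] shift after turn [0.005 0.024 0.757] j [-0.08  0.65  0.58  1.56 -0.4   1.05 -0.96] f [ 0.5 -0.7  1.3] w 0.597 0.0
pred (np.float64(319.6), np.float64(243.2)) [[[318.3, 239.6], [51.2, 56.0], 0.8], [[388.2, 270.6], [32.9, 52.3], 154.7], [[244.1, 270.4], [29.6, 52.7], 24.8], [[323.9, 348.0], [30.0, 53.0], 88.7]]
[ 0.6138514  -0.26377407  0.014     ] [ 0.61078355 -0.26379229  0.007     ]
[319.57932944 210.82736987] [319.54746493 266.23400942]
```

Request:
carry_out:
  commands:
    - [[-0.005, 0.003, 0.25, 0, 0, 0], [0, 0, 0.25, 0, 0, 0], [0, 0, 0.15, 0, 0, 0], [0, 0, 0.1, 0, 0, 0], [0, 0, 0, 0, 0, 0], [0, 0, 0, 0, 0, 0]]

```text
clock: 34.4
position: [0.6111, -0.2651, 0.0042]
ee_rot: [1.0, -0.0, -0.0, -0.001]
ft_force: [0.2, -0.1, 0.9]
grip_width: 0.599
grasp_force: 0.0
```

Request:
carry_out:
  commands:
    - [[0, 0, 0, 0, 0, 0], [0, 0, 0, 0, 0, 0], [0, 0, 0, 0, 0, 0], [0, 0, 0, 0, 0, 0], [0, 0, 0, 0, 0, 0], [0, 0, 0, 0, 0, 0]]
  hand: 1
  force: 30

```text
clock: 34.9
position: [0.6115, -0.2653, 0.0049]
ee_rot: [1.0, -0.0, 0.0, -0.001]
ft_force: [-2.1, -0.0, 5.6]
grip_width: 0.305
grasp_force: 29.7
```

```bash
python3 - <<'E'
from h import *
plan2([.5702,-.0078,.16],-90)
E
```

```text
t 34.9 pos [ 0.6115 -0.2653  0.0049] shift [-1.037 -6.444 -3.863] turn [-0.02  -0.002 -0.008] shift after turn [-1.032 -6.437 -3.877] j [-0.06  0.69  0.57  1.58 -0.42  1.   -0.94] f [-2.1 -0.   5.6] w 0.305 29.7
```

Request:
carry_out:
  commands:
    - [[0, 0, -0.1, 0, 0, 0], [0, 0, -0.4, 0, 0, 0], [0, 0, -0.8, 0, 0, 0], [0, 0, -0.8, 0, 0, 0], [0, 0, -0.8, 0, 0, 0], [0, 0, -0.7, 0, 0, 0], [0, 0, -0.3, 0, 0, 0], [-0.103, -0.644, 0, 0, 0, 0], [-0.103, -0.644, 0, 0, 0, 0], [-0.103, -0.644, 0, 0, 0, 0], [-0.103, -0.644, 0, 0, 0, 0], [-0.103, -0.644, 0, 0, 0, 0], [-0.103, -0.644, 0, 0, 0, 0], [-0.103, -0.644, 0, 0, 0, 0], [-0.103, -0.644, 0, 0, 0, 0], [-0.103, -0.644, 0, 0, 0, 0], [-0.103, -0.644, 0, 0, 0, 0], [0, 0, 0, 0, 0, 0], [0, 0, 0, 0, 0, 0], [0, 0, 0, 0, 0, 0]]

```text
clock: 36.57
position: [0.5701, -0.0083, 0.1606]
ee_rot: [1.0, -0.0, -0.001, -0.001]
ft_force: [0.1, 0.1, 0.4]
grip_width: 0.299
grasp_force: 29.6
```

```bash
python3 - <<'E'
from h import *
o=get_obs()['position']; snap('wrist','w12'); plan2([.5702,-.0078,.11],-90)
r=ringpx('w12',o+[0,0,.009])
f=lambda dx,dy,dz: w2px('w12',o+[dx,dy,dz]).round(1)
print('low edge top',f(-.014,0,.0091),'upper edge bottom',f(.014,0,-.0049),'sides',f(0,.014,.0091),f(0,-.014,.0091),'bore +x top',f(.0095,0,.0091),'bore -x bottom',f(-.0095,0,-.0049))
im=cv2.imread('pics/w12.png'); c=int(round(f(0,0,0)[0]))
hs=cv2.cvtColor(im,cv2.COLOR_BGR2HSV)
print([(r,*im[r,c].tolist()) for r in range(222,300,2)])
E
```

```text
t 36.62 pos [ 0.5702 -0.0089  0.1608] shift [ 1.000e-03 -2.500e-02  1.269e+00] turn [-0.017  0.008 -0.019] shift after turn [-0.    -0.028  1.269] j [-0.57  0.29  0.6   1.73 -0.18  1.18 -1.49] f [-0.  -0.1 -0.6] w 0.304 29.6
pred (np.float64(318.0), np.float64(270.0)) [[[358.4, 269.5], [16.2, 58.8], 166.8], [[275.2, 268.2], [18.8, 52.6], 12.8], [[312.1, 197.2], [132.1, 194.6], 175.0], [[276.0, 125.0], [10.0, 10.2], 6.4]]
low edge top [318.  296.6] upper edge bottom [317.9 230.3] sides [287.6 270.1] [348.4 270.1] bore +x top [318.  251.3] bore -x bottom [317.9 273.2]
[(222, 87, 91, 98), (224, 56, 102, 127), (226, 51, 107, 136), (228, 57, 88, 105), (230, 58, 98, 119), (232, 82, 86, 92), (234, 84, 88, 95), (236, 81, 86, 91), (238, 81, 85, 91), (240, 81, 85, 91), (242, 87, 91, 97), (244, 100, 104, 111), (246, 101, 105, 112), (248, 103, 107, 114), (250, 104, 108, 116), (252, 55, 63, 79), (254, 43, 66, 102), (256, 54, 71, 102), (258, 155, 160, 169), (260, 169, 172, 182), (262, 166, 172, 182), (264, 89, 106, 137), (266, 114, 139, 125), (268, 123, 149, 129), (270, 123, 149, 129), (272, 123, 150, 129), (274, 89, 99, 98), (276, 83, 86, 91), (278, 82, 86, 91), (280, 81, 83, 89), (282, 80, 84, 88), (284, 82, 85, 90), (286, 82, 86, 90), (288, 89, 93, 98), (290, 102, 106, 112), (292, 101, 105, 111), (294, 101, 105, 111), (296, 107, 115, 116), (298, 122, 149, 128)]
```

Request:
carry_out:
  commands:
    - [[-0.005, -0.015, 0.3, 0, 0, 0], [0, 0, 0.4, 0, 0, 0], [0, 0, 0.35, 0, 0, 0], [0, 0, 0.2, 0, 0, 0], [0, 0, 0.08, 0, 0, 0], [0, 0, 0, 0, 0, 0], [0, 0, 0, 0, 0, 0]]

```text
clock: 37.2
position: [0.5703, -0.0075, 0.108]
ee_rot: [1.0, -0.001, -0.0, -0.001]
ft_force: [0.6, 0.2, -0.7]
grip_width: 0.3
grasp_force: 29.6
```

```bash
python3 - <<'E'
from h import *
plan2([.570,-.0078,.0789],-90)
E
```

```text
t 37.2 pos [ 0.5703 -0.0075  0.108 ] shift [-0.008  0.01   0.728] turn [-0.021  0.002 -0.014] shift after turn [-0.008  0.008  0.728] j [-0.55  0.35  0.58  1.78 -0.22  1.08 -1.46] f [ 0.6  0.2 -0.7] w 0.3 29.6
```

Request:
carry_out:
  commands:
    - [[-0.006, 0.006, 0.08, 0, 0, 0], [0, 0, 0.08, 0, 0, 0], [0, 0, 0.08, 0, 0, 0], [0, 0, 0.08, 0, 0, 0], [0, 0, 0.08, 0, 0, 0], [0, 0, 0, 0, 0, 0], [0, 0, 0, 0, 0, 0]]

```text
clock: 37.78
position: [0.5697, -0.0073, 0.0916]
ee_rot: [1.0, -0.0, -0.001, -0.001]
ft_force: [-0.5, 0.0, 0.1]
grip_width: 0.301
grasp_force: 29.6
```

Request:
carry_out:
  commands:
    - [[0, 0, 0.08, 0, 0, 0], [0, 0, 0.08, 0, 0, 0], [0, 0, 0.06, 0, 0, 0], [0, 0, 0.04, 0, 0, 0], [0, 0, 0.02, 0, 0, 0], [0, 0, 0, 0, 0, 0], [0, 0, 0, 0, 0, 0]]

```text
clock: 38.37
position: [0.5699, -0.0072, 0.0806]
ee_rot: [1.0, -0.0, -0.0, -0.001]
ft_force: [-0.1, 0.5, -0.4]
grip_width: 0.303
grasp_force: 29.6
```

Request:
carry_out:
  commands:
    - [[0, 0, 0.025, 0, 0, 0], [0, 0, 0.02, 0, 0, 0], [0, 0, 0.01, 0, 0, 0], [0, 0, 0, 0, 0, 0], [0, 0, 0, 0, 0, 0]]

```text
clock: 38.78
position: [0.57, -0.0072, 0.0788]
ee_rot: [1.0, -0.0, -0.0, -0.001]
ft_force: [-2.3, 0.2, 5.6]
grip_width: 0.304
grasp_force: 30.1
```

The collar is seated at the expected height. Release, lift, check, hand in.

Request:
carry_out:
  commands:
    - [[0, 0, 0, 0, 0, 0], [0, 0, 0, 0, 0, 0], [0, 0, 0, 0, 0, 0], [0, 0, -0.2, 0, 0, 0], [0, 0, -0.4, 0, 0, 0], [0, 0, -0.6, 0, 0, 0], [0, 0, -0.6, 0, 0, 0], [0, 0, -0.6, 0, 0, 0], [0, 0, 0, 0, 0, 0], [0, 0, 0, 0, 0, 0]]
  hand: -0.2

```text
clock: 39.62
position: [0.5707, -0.0075, 0.1761]
ee_rot: [1.0, -0.0, 0.001, -0.002]
ft_force: [0.4, -0.6, -0.7]
grip_width: 0.6
grasp_force: 0.0
```

```bash
python3 - <<'E'
from h import *
snap('wrist','w13'); o=get_obs(); print(o['clock'],o['position'],o['ft_force'])
r=ringpx('w13',(.57,-.0078,.088)); f=lambda *X:w2px('w13',X).round(1)
im=cv2.imread('pics/w13.png'); c=int(round(f(.57,-.0078,.088)[0]))
print('collar top low/high edge',f(.556,-.0078,.088),f(.584,-.0078,.088),'bottom high',f(.584,-.0078,.074),'hub-web high edge',f(.598,-.0078,.071),'tip',f(.57,-.0078,.098))
print([(r,*im[r,c].tolist()) for r in range(160,262,3)])
print(hand_in())
E
```

```text
39.6667 [ 0.56997761 -0.00737268  0.17475604] [-0.20114032 -0.11352487 -0.17753087]
pred (np.float64(318.3), np.float64(207.2)) [[[318.1, 181.3], [134.5, 139.2], 97.7], [[321.4, 253.9], [7.7, 8.4], 11.5], [[351.3, 245.8], [8.0, 8.5], 176.5], [[279.5, 125.1], [9.3, 9.8], 153.7]]
collar top low/high edge [318.3 224.7] [318.4 189.1] bottom high [318.3 184.6] hub-web high edge [318.3 166.1] tip [318.4 211.4]
[(160, 69, 143, 177), (163, 85, 179, 215), (166, 89, 185, 221), (169, 87, 183, 220), (172, 68, 102, 122), (175, 61, 126, 157), (178, 93, 167, 200), (181, 84, 176, 213), (184, 68, 144, 178), (187, 87, 91, 98), (190, 163, 167, 176), (193, 103, 107, 115), (196, 86, 90, 98), (199, 87, 90, 98), (202, 90, 95, 101), (205, 94, 99, 106), (208, 37, 42, 48), (211, 36, 41, 46), (214, 35, 41, 47), (217, 81, 85, 91), (220, 101, 104, 112), (223, 101, 106, 113), (226, 52, 107, 135), (229, 78, 168, 205), (232, 78, 171, 207), (235, 166, 171, 180), (238, 165, 171, 179), (241, 164, 169, 178), (244, 88, 96, 107), (247, 35, 48, 66), (250, 53, 81, 125), (253, 156, 162, 171), (256, 130, 141, 161), (259, 90, 116, 121)]
the job is handed in; nothing more can be done
None
```

The spacer, the wheel (hub up) and the collar are on the post in that order; each touched down within about 1 mm of its fully-home height, the gripper let go clear of the stack, and I handed the job in at about 40 s without being told the verdict.

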